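Set the stop screw of a connector press with a setting block

TASK

Set the depth stop of the small connector press on the bench: take the square driver out of its stand, put it into the stop screw and turn the screw clockwise (down), feeling with short trial pulls on the setting block (about a centimetre out in all, no more), until the block just drags under the brass foot, lightly gripped and never jammed. Then pull the block on, sliding without lifting, until it is about 25 mm further out towards the open front than it was at the start, and leave it there with the foot still dragging on it. Turn the screw only with the driver, leave the driver standing in the screw, and do not disturb the other loose things.

Things in the scene. Friction and masses are not known exactly. Their poses are not given: they have to be found in the camera images.
- press: Fixed press frame. Origin on the bench under the screw axis; x runs along the channel, -x is the open front. Base plate 210 x 110 x 12 mm (x -150 to +60 mm) with two rails 7 mm high (x -100 to +35 mm) that leave a channel 23 mm wide. Two cheeks and a crossbar (36 mm in x, 90 mm in y, top at z = 76 mm) bridge the channel at x = 0.
- socket (a point): Centre of the mouth of the square socket in the stop screw's head (head 28 x 28 mm square, 30 mm high, above the crossbar; mouth some 105 to 120 mm above the bench). Socket 11.6 mm square, 25 mm deep, 4 mm chamfer; its sides are parallel to this point's x and y axes, which turn with the screw; z up.
- stop_screw: The stop screw; origin 120 mm below the mouth of its socket, on its axis. It turns about the vertical: clockwise from above lowers it, with the foot, by 16 mm per turn (2.55 mm per rad), at least 3 rad from the start. A friction of 0.08 Nm holds it where it is left, also when pushed down with up to 20 N.
- stop_foot: The foot's steel collar under the screw, on its axis; it moves up and down with the screw. Origin 47 mm below the collar's underside. From it hangs a round brass foot 18 mm across, its end 6 to 10 mm below the collar (it differs from press to press). The foot does not rotate; it is sprung and yields upward by 1 mm per 3 N, up to 6 mm.
- post (a point): Centre of the upright grip post of the aluminium setting block, about 110 mm from the screw axis on the open side. Post 16 mm in x, 20 mm in y, 40 mm high, from 20 mm below to 20 mm above this point (top 72 mm over the bench). x along the block, towards the press; z up.
- setting_block: The setting block, 0.2 kg; origin on the underside of its bar, 60 mm ahead (+x) of the post and 40 mm below its centre. Bar 20 mm wide and high, from 10 mm behind the post centre to 160 mm ahead, lying in the channel on the base plate (top 32 mm over the bench), under the foot. Sliding it free takes 1 to 2 N; with the foot properly set (bearing with about 3.5 N) about 3 to 5 N.
- driver: The square driver, 0.12 kg; origin at the centre of the bit's end, z towards the handle. Handle 26 x 26 mm, then a round shaft 10 mm thick, then a square bit 10 x 10 mm, 26 mm long, whose last 3 mm are stepped down to 7 mm. All flats are parallel to its x and y axes.
- driver_grip (a point): Point on the axis of the driver's black handle, 88 mm above the bit's end. The handle is square, 26 x 26 mm with rounded edges, 60 mm long, from 37 mm below this point to 23 mm above; flats parallel to the x and y axes; z up.
- stand: Fixed wooden stand block 64 x 64 x 45 mm; origin at the centre of its underside. The driver stands upright in its square hole of 11.6 mm, 30 mm deep, its bit's end 15 mm above the bench.
- board_a: Small green circuit board lying on the bench, 90 x 45 mm, 17 mm high; a bystander.
- board_b: Green circuit board, 110 x 50 mm, 17 mm high; a bystander.
- parts_bin: Fixed grey open bin 100 x 90 x 45 mm with standoffs, on the opposite side of the press from the driver stand; a bystander.
- flux_jar: Jar 50 mm across, 70 mm high; a bystander.
- spool: Grey spool 64 mm across, 50 mm high; a bystander.
- spare_screwdriver: Ordinary screwdriver lying on the bench; not needed, a bystander.

How it is judged:
By the outcome, as a careful person would: the job done as asked, in the order asked, and still so for the second after the job is handed in, with the robot touching nothing.
It also fails if it takes over 72 s, if anything falls off the work surface, if the arm or the gripper's body presses on something with over 40 N, if the wrist force passes 120 N, or if a joint passes its speed limit or range.

ROBOT

A 6-joint arm with a two-finger parallel gripper is mounted at the origin on the work surface. World frame = base frame: x ahead of the robot, y to its left, z up, the work surface at z = 0. Lengths are in m, angles in rad, forces in N, time in s.
With the tool pointing down it reaches from about 0.325 to 0.9 m from the base axis. Payload 6.1 kg.
Tool frame: the origin (TCP) lies on the centre line of the jaws, within the pads' length; the fingertips stand 19 mm ahead of it and the grasp point (between the pads) is the TCP; z points along the fingers, x is the direction in which the jaws open and shut, and the axes are right-handed (so a half turn about z gives the same grasp; the last joint's range is limited). The gripper opens to 85 mm and grips with 20 to 120 N. Pads are 22 mm wide; open, the fingers measure 114 mm over their backs; the gripper's body (76 mm by 85 mm) begins 54 mm behind the grasp point. The pads swing forward as they close: fully open they stand 13 mm farther back than shut.
Start: joints at [-1.286, 0.22, 1.526, -0, 1.395, -0.126], TCP at [0.25, -0.573, 0.25] pointing down, gripper open.
Joint ranges: [-2.98, 2.98], [-0.91, 2.08], [0.09, 2.57], [-1.24, 4.39], [0.2, 2.65], [-2.68, 2.68]. Speed limits (rad/s): [2.57, 2.57, 3.01, 3.14, 3.14, 3.14].

INTERFACE

Orientations are given as [roll, pitch, yaw] about the fixed x, y, z axes, in that order (R = Rz(yaw) Ry(pitch) Rx(roll)).
In Python, from rig import ctrl, cams, job, finder gives the robot as it stands.
- The arm moves only by the tool step_arm, never from a script. Its argument "moves" is text: rows parted by semicolons, each of 7 numbers parted by spaces: the closure in counts, from 0 (fully open) to 255 (shut), then the shift along the tool's x, y, z in mm, then the turn, a rotation vector about the tool's x, y, z in degrees. A call has 1 to 5 rows; each row shifts and turns the pose as measured when the row begins, along the tool's axes as they then stand; what a row does not reach is not made up. A row lasts 1/8 s, in which the tool goes at most 62.5 mm and 10.7 degrees, less where a joint would pass 70% of its speed; a pose out of reach is approached as far as the arm can. A call with a gripper value outside its range is refused whole. The fingers move at their own pace and stop on an object; the grip force is fixed at half the most. Time passes only in rows, so rows that do not move let the fingers close. It gives the time, the measured TCP pose, the force and the opening at its end, in the units of the state.
- ctrl.observe(): the state, without advancing time (a new reading comes with each control period).
- cams.capture(name): name is "side" or "top"; returns a dict with "img" (400x640x3 uint8, red, green, blue), "fx", "fy", "cx", "cy" (pixels), "k1" (the pictures are not rectified: a ray, as slopes to the right and down, at radius r is drawn at 1 + k1 r^2 times it, then the intrinsics apply), "view" (4x4, takes a point from world to camera coordinates). Camera axes: x right, y up, looking along -z (the intrinsics and any distortion apply to the point x, -y, -z); pixel columns grow to the right and rows downward; lengths in m; the calibration is good to about 2 mm. A picture is of the moment at which its call begins. There is no depth.
- job.job_done(): hands the job in, once; it reports no verdict.
Trained networks look in a picture, given as the dict that the camera call returned (one of the last four; its "shot" number tells which), for a name from the list of things; names that differ only in an ending like _2 or _b are one class to them, and where a whole thing is asked for, a point or a joint stands for the part that bears it (a point fixed in the world has none). Each returns a list of dicts, best first, with "p" (0 to 1); they miss things now and then, are a little off and sometimes report something else, mostly with a low value. They report only what shows in the picture. A call takes as long as a camera call.
- finder.trace(picture, label): "mask" (400x640 bool, what is visible of it).
- finder.mark_of(picture, label): "at" ([x, y, z] in m, in world coordinates, good to about 4 mm: a listed point, or the origin of a listed thing).
The state is a dict: "time_s": time; "qpos": joint angles; "qd": joint speeds; "tau": joint torques, N m; "tool_pos": TCP position; "tcp_rot": TCP orientation; "wrist_force": force on the tool from outside, world axes, zero at the start; "torque": the same for the moment, N m; "grip_width": finger opening in m.
Only numpy, scipy, OpenCV 4.12 (cv2) and the standard library are available. Lean on these libraries where they do the work, as an engineer would, in place of code of your own. Each camera call takes 0.05 s, during which the arm holds its last target.

## Working session

There is one attempt and no reset: what is moved stays moved. The work goes in short steps, Python scripts to look and compute and a tool call to move; the robot and the scene stay as the last step left them, time stands still between calls to the robot, and variables do not carry over. Pictures are saved under pics/ and viewed, and the job is handed in when it is done.

Besides the shell and the picture viewer there is one more tool, called after ">>>" in YAML: its name, and indented under it one key for each argument. step_arm: Moves the arm, as the interface text tells. Its arguments: {"type":"object","properties":{"moves":{"type":"string"}},"required":["moves"]}

```bash
ls; mkdir -p pics
cat > h.py <<'E'
from rig import ctrl,cams,job,finder
import numpy as np,cv2
from scipy.spatial.transform import Rotation as R
def save(c,n): cv2.imwrite('pics/'+n,cv2.cvtColor(c['img'],cv2.COLOR_RGB2BGR))
def proj(c,P):
    P=np.atleast_2d(P);q=(np.c_[P,np.ones(len(P))]@np.array(c['view']).T)[:,:3]
    u=q[:,0]/-q[:,2];v=-q[:,1]/-q[:,2];s=1+c['k1']*(u*u+v*v)
    return np.c_[c['fx']*u*s+c['cx'],c['fy']*v*s+c['cy']]
def atz(c,px,z):
    d=np.array([(px[0]-c['cx'])/c['fx'],(px[1]-c['cy'])/c['fy']]);u=d.copy()
    for _ in range(20): u=d/(1+c['k1']*(u@u))
    V=np.linalg.inv(np.array(c['view']));D=V[:3,:3]@np.array([u[0],-u[1],-1]);o=V[:3,3]
    return o+D*(z-o[2])/D[2]
E
python3 - <<'E'
from h import *
s=ctrl.observe();print(s)
for n in('top','side'):
    c=cams.capture(n);save(c,n+'0.png');print(n,{k:c[k] for k in c if k not in('img',)})
    for l in ['press','socket','stop_screw','stop_foot','post','setting_block','driver','driver_grip','stand']:
        r=finder.mark_of(c,l);print(l,[(np.round(a['at'],4),round(a['p'],2)) for a in r[:2]])
E
```

```text
pics
{'time_s': 0.0, 'qpos': array([-1.28608669e+00,  2.21238983e-01,  1.52760816e+00,  2.17510350e-05,
        1.39470251e+00, -1.26085575e-01]), 'qd': array([-0.00019468, -0.00075754,  0.00145012, -0.00025034, -0.00082685,
       -0.00139743]), 'tau': array([-1.16681975e-03, -4.96902859e+01, -3.89397025e+01, -2.72656516e-04,
        1.12776927e-02, -7.66153647e-06]), 'tool_pos': array([ 0.24943696, -0.57244868,  0.24919281]), 'tcp_rot': array([-3.14132532e+00,  1.93876918e-03, -1.16000469e+00]), 'wrist_force': array([ 0.64299205, -0.0956304 , -1.20394155]), 'torque': array([-0.00982327,  0.05094036, -0.01729707]), 'grip_width': 0.08535017979884449}
top {'fx': 492.58320043061576, 'fy': 492.58320043061576, 'cx': 315.5706937727, 'cy': 189.85404454197067, 'k1': 0.03175853830461375, 'view': array([[-0.02098941, -0.99974424,  0.00842023, -0.03795487],
       [ 0.98397416, -0.01916522,  0.17727818, -0.56071089],
       [-0.17707147,  0.01200626,  0.98412476, -1.05607492],
       [ 0.        ,  0.        ,  0.        ,  1.        ]]), 'shot': 1}
press [(array([0.6273, 0.0512, 0.0011]), 0.8
[... 678 characters left out ...]
      [ 0.13407871, -0.49772329,  0.85690982, -0.17281029],
       [-0.17947927,  0.83822027,  0.51495045, -0.90461987],
       [ 0.        ,  0.        ,  0.        ,  1.        ]]), 'shot': 2}
press [(array([0.6236, 0.0485, 0.0013]), 0.71)]
socket [(array([0.6249, 0.0462, 0.1185]), 0.81), (array([ 0.405 ,  0.1406, -0.002 ]), 0.34)]
stop_screw []
stop_foot []
post [(array([0.5115, 0.0755, 0.0545]), 0.78)]
setting_block [(array([0.5681, 0.0595, 0.0128]), 0.74), (array([0.5425, 0.2558, 0.1057]), 0.19)]
driver [(array([0.5398, 0.2508, 0.0116]), 0.7)]
driver_grip [(array([0.544 , 0.2546, 0.1058]), 0.66), (array([0.5393, 0.2507, 0.012 ]), 0.37)]
stand [(array([ 0.5462,  0.2505, -0.0026]), 0.65)]
```

View pics/top0.png

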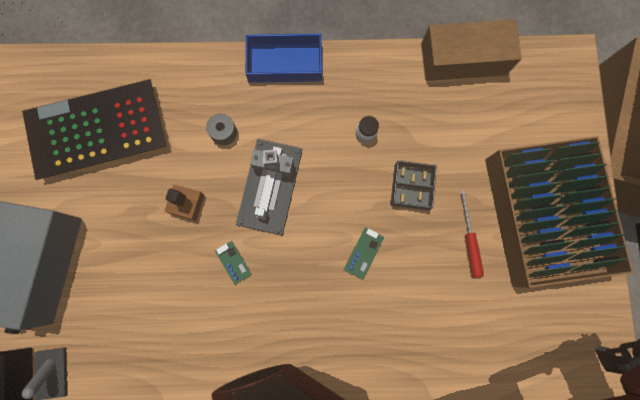

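View pics/side0.png

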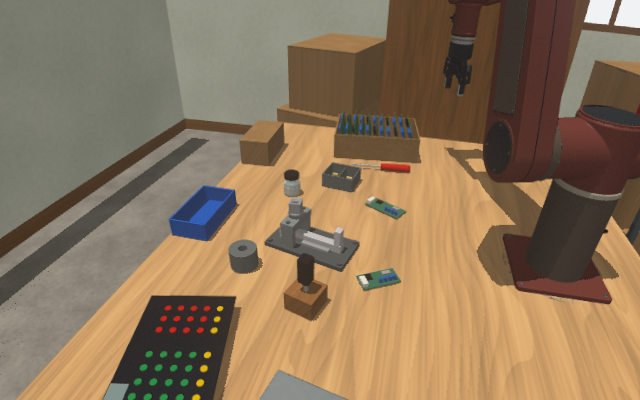

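Run:
```python
import cv2
a=cv2.imread('pics/top0.png');
cv2.imwrite('pics/t1.png',cv2.resize(a[60:230,180:400],None,fx=3.6,fy=3.4,interpolation=cv2.INTER_CUBIC))
a=cv2.imread('pics/side0.png');
cv2.imwrite('pics/s1.png',cv2.resize(a[120:300,210:440],None,fx=3.3,fy=3.3,interpolation=cv2.INTER_CUBIC))
```

```text
(no output)
```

View pics/t1.png

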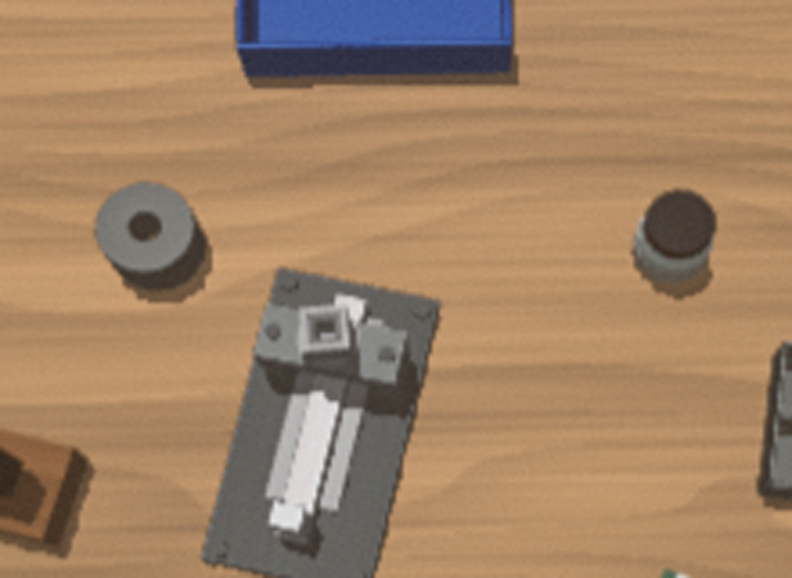

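View pics/s1.png

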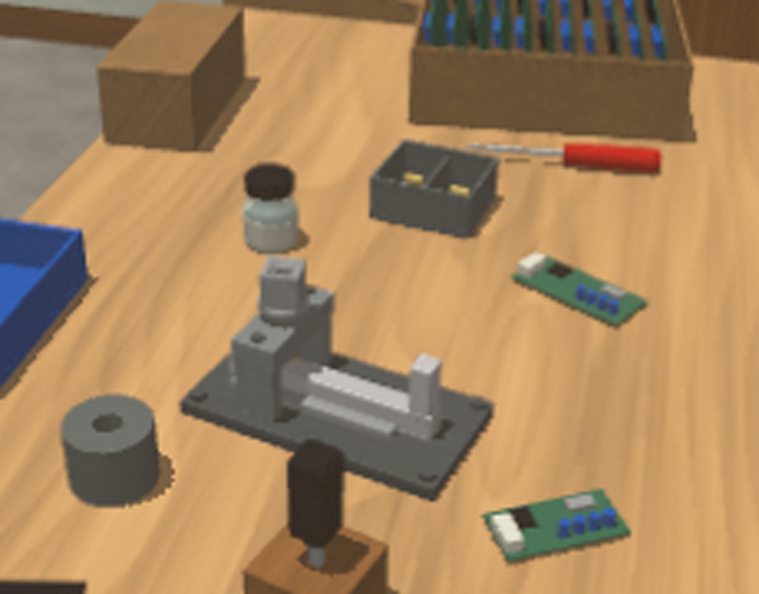

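Run:
```python
import cv2,numpy as np
a=cv2.imread('pics/top0.png')
def z(y0,y1,x0,x1,f): return cv2.resize(a[y0:y1,x0:x1],None,fx=f,fy=f,interpolation=cv2.INTER_LANCZOS4)
A=z(140,180,250,305,7);B=z(180,230,160,210,7)
h=max(A.shape[0],B.shape[0]);P=lambda I:np.pad(I,((0,h-I.shape[0]),(0,0),(0,0)))
cv2.imwrite('pics/t2.png',np.hstack([P(A),P(B)]))
a=cv2.imread('pics/side0.png')
A=z(190,240,270,320,8);B=z(250,320,280,330,8)
h=560;cv2.imwrite('pics/s2.png',np.hstack([P(A),P(B)]))
```

```text
(no output)
```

View pics/t2.png

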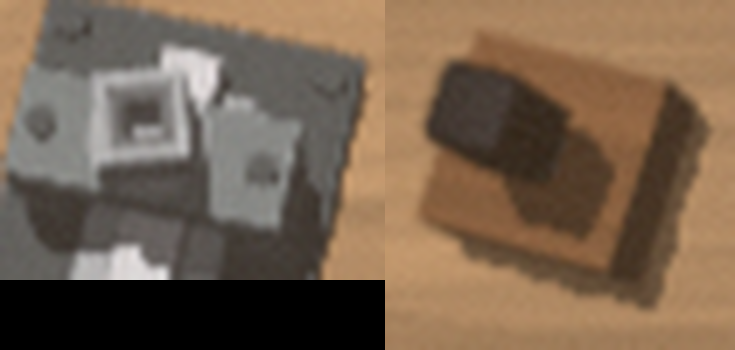

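View pics/s2.png

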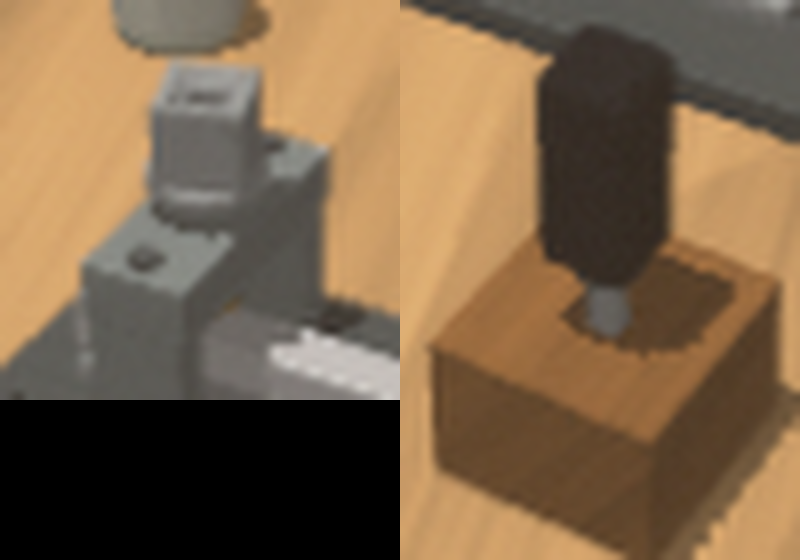

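Run:
```python
from h import *
t=cams.capture('top');s=cams.capture('side')
def pk(c,pts,f,off,z): 
    P=[atz(c,((x+.5)/f-.5+off[0],(y+.5)/f-.5+off[1]),z) for x,y in pts]
    P=np.array(P);print(np.round(P[:,:2],4).tolist(),'mean',P.mean(0)[:2].round(4))
    for i in range(len(P)):
        d=P[(i+1)%len(P)]-P[i];print('  len %.1f ang %.1f'%(1e3*np.hypot(*d[:2]),np.degrees(np.arctan2(d[1],d[0]))))
print('head');pk(t,[(92,72),(178,68),(188,157),(95,165)],7,(250,140),.119)
pk(s,[(170,65),(262,68),(245,110),(152,100)],8,(270,190),.119)
print('stand');pk(t,[(92,30),(283,80),(222,275),(33,218)],7,(160,180),.045)
pk(s,[(32,345),(253,443),(380,285)],8,(280,250),.045)
print('handle');pk(t,[(70,62),(140,80),(120,150),(45,140)],7,(160,180),.126)
print('plate');
a=t['img'][:,:,::-1]
m=finder.trace(t,'press')[0]['mask'];print(m.sum())
for l in('board_a','board_b','spool','flux_jar','setting_block','parts_bin'):
    for r in finder.mark_of(t,l)[:2]: print(l,np.round(r['at'],3),round(r['p'],2))
cv2.imwrite('pics/t3.png',cv2.resize(a[130:245,225:310],None,fx=5,fy=5,interpolation=cv2.INTER_LANCZOS4))
for n in('stop_screw','driver'):
    for r in finder.trace(t,n)[:1]:
        print(n,cv2.minAreaRect(cv2.findNonZero(r['mask'].astype('uint8'))))
```

```text
head
[[0.6363, 0.0624], [0.6371, 0.0362], [0.6092, 0.0334], [0.6072, 0.0616]] mean [0.6224 0.0484]
  len 26.2 ang -88.3
  len 28.0 ang -174.2
  len 28.2 ang 94.0
  len 29.1 ang 1.6
[[0.6383, 0.0436], [0.6113, 0.0381], [0.6096, 0.062], [0.6374, 0.0637]] mean [0.6241 0.0518]
  len 27.5 ang -168.5
  len 23.9 ang 94.1
  len 27.9 ang 3.7
  len 20.2 ang -87.6
stand
[[0.5807, 0.2718], [0.5632, 0.2104], [0.5006, 0.2284], [0.5201, 0.2885]] mean [0.5412 0.2498]
  len 63.8 ang -105.9
  len 65.1 ang 164.0
  len 63.3 ang 72.0
  len 62.9 ang -15.5
[[0.5826, 0.2748], [0.5217, 0.2923], [0.5042, 0.2332]] mean [0.5362 0.2667]
  len 63.4 ang 164.0
  len 61.6 ang -106.5
  len 88.8 ang 27.9
handle
[[0.5551, 0.2552], [0.5493, 0.2344], [0.5284, 0.2397], [0.5318, 0.2618]] mean [0.5411 0.2477]
  len 21.6 ang -105.7
  len 21.6 ang 165.8
  len 22.4 ang 81.2
  len 24.3 ang -15.8
plate
3713
board_a [0.406 0.139 0.   ] 0.97
board_a [ 0.419 -0.157 -0.004] 0.78
board_b [0.406 0.139 0.   ] 0.97
board_b [ 0.419 -0.157 -0.004] 0.78
spool [0.715 0.17  0.002] 0.85
flux_jar [ 0.405  0.138 -0.001] 0.63
flux_jar [ 0.704 -0.176 -0.008] 0.57
setting_block [0.566 0.06  0.012] 0.73
setting_block [ 0.623  0.048 -0.002] 0.73
parts_bin [ 0.572 -0.278  0.002] 0.6
parts_bin [0.514 0.076 0.051] 0.26
stop_screw ((271.0, 158.0), (18.0, 16.0), 90.0)
driver ((175.79307556152344, 196.51724243164062), (20.055095672607422, 14.112845420837402), 21.801406860351562)
```

View pics/t3.png

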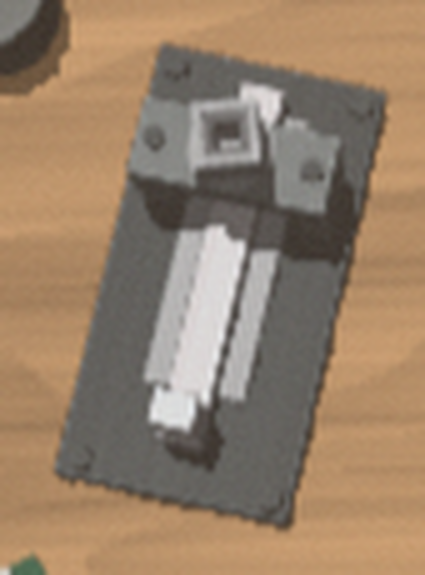

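```bash
cat >> h.py <<'E'
def plan(xyz,yawdeg,n=None,vmax=58,wmax=10):
    s=ctrl.observe();p=np.array(s['tool_pos']);r=R.from_euler('xyz',s['tcp_rot'])
    T=R.from_euler('xyz',[np.pi,0,np.radians(yawdeg)])
    xyz=np.array(xyz);rv=(r.inv()*T).as_rotvec()
    k=max(np.linalg.norm(xyz-p)*1e3/vmax,np.degrees(np.linalg.norm(rv))/wmax,1e-9)
    N=n or int(np.ceil(k));dp=(xyz-p)/N
    print('rows',N)
    for i in range(min(N,5)):
        d=r.inv().apply(dp)*1e3;print(np.round(d,1),np.round(np.degrees(rv)/N,1)); r=r*R.from_rotvec(rv/N)
def st():
    s=ctrl.observe();print('t %.2f'%s['time_s'],'p',np.round(np.array(s['tool_pos'])*1e3,1),'rpy',np.round(np.degrees(s['tcp_rot']),1),'F',np.round(s['wrist_force'],2),'M',np.round(s['torque'],2),'g %.1f'%(s['grip_width']*1e3),'q6 %.2f'%s['qpos'][5]);return s
E
python3 - <<'E'
from h import *
st();plan([.542,.2515,.2],74)
t=cams.capture('top');st()
P=np.array([atz(t,((x+.5)/5-.5+225,(y+.5)/5-.5+130),.012) for x,y in [(165,43),(387,92),(290,528),(57,475)]])
for i in range(4):
    d=P[(i+1)%4]-P[i];print('len %.1f ang %.1f'%(1e3*np.hypot(*d[:2]),np.degrees(np.arctan2(d[1],d[0]))))
print(P.mean(0)) # centre at x=-45
E
```

```text
t 1.55 p [ 249.6 -573.   250.3] rpy [-180.     0.   -66.5] F [-0.31  0.68  0.16] M [ 0.04 -0.03 -0.01] g 85.5 q6 -0.13
rows 16
[-39.9 -37.3   3.1] [-0.  -0.  -8.8]
[-33.8 -43.    3.1] [-0.  -0.  -8.8]
[-26.8 -47.6   3.1] [-0.  -0.  -8.8]
[-19.2 -51.2   3.1] [-0.  -0.  -8.8]
[-11.2 -53.5   3.1] [-0.  -0.  -8.8]
t 1.60 p [ 249.6 -573.   250.3] rpy [180.   -0.  -66.5] F [ 1.01 -1.1  -0.21] M [ 0.06 -0.03 -0.  ] g 85.1 q6 -0.13
len 107.7 ang -103.9
len 210.2 ang 166.9
len 109.6 ang 76.0
len 210.0 ang -13.6
[0.57838007 0.05670181 0.012     ]
```

>>> step_arm:
  moves: "0 -39.9 -37.3 3 0 0 -8.8;0 -33.8 -43 3 0 0 -8.8;0 -26.8 -47.6 3 0 0 -8.8;0 -19.2 -51.2 3 0 0 -8.8;0 -11.2 -53.5 3 0 0 -8.8"

```text
time_s: 2.22
tool_pos: [0.3397, -0.3111, 0.2344]
tcp_rot: [3.141, -0.002, -0.374]
wrist_force: [-0.1, -0.6, 0.7]
grip_width: 0.0854
```

Run:
```python
from h import *
st();plan([.542,.2515,.2],74)
```

```text
t 2.23 p [ 339.7 -311.1  234.4] rpy [ 1.799e+02 -1.000e-01 -2.150e+01] F [-0.07 -0.56  0.71] M [ 0.   -0.01  0.03] g 85.4 q6 -0.54
rows 11
[ -1.6 -54.3   3.1] [ 0.  -0.  -8.7]
[  6.6 -54.    3.1] [ 0.  -0.  -8.7]
[ 14.7 -52.3   3.1] [ 0.  -0.  -8.7]
[ 22.4 -49.5   3.1] [ 0.  -0.  -8.7]
[ 29.6 -45.6   3.1] [ 0.  -0.  -8.7]
```

>>> step_arm:
  moves: "0 -1.6 -54.3 3 0 0 -8.7;0 6.6 -54 3 0 0 -8.7;0 14.7 -52.3 3 0 0 -8.7;0 22.4 -49.5 3 0 0 -8.7;0 29.6 -45.6 3 0 0 -8.7"

```text
time_s: 2.85
tool_pos: [0.4311, -0.0463, 0.2205]
tcp_rot: [3.135, -0.005, 0.409]
wrist_force: [0.5, 0.3, 0.2]
grip_width: 0.0856
```

Run:
```python
from h import *
st();plan([.542,.2515,.19],74)
```

```text
t 2.85 p [431.1 -46.3 220.5] rpy [179.6  -0.3  23.4] F [0.49 0.28 0.22] M [-0.02 -0.06  0.02] g 85.6 q6 -0.70
rows 6
[ 36.7 -38.2   5. ] [ 0.1 -0.  -8.4]
[ 41.9 -32.4   5. ] [ 0.1 -0.  -8.4]
[ 46.2 -25.9   5.1] [ 0.1 -0.  -8.4]
[ 49.5 -18.9   5.1] [ 0.1 -0.  -8.4]
[ 51.7 -11.4   5.1] [ 0.1 -0.  -8.4]
```

>>> step_arm:
  moves: "0 36.7 -38.2 5 0 0 -8.4;0 41.9 -32.4 5 0 0 -8.4;0 46.2 -25.9 5 0 0 -8.4;0 49.5 -18.9 5 0 0 -8.4;0 51.7 -11.4 5 0 0 -8.4"

```text
time_s: 3.48
tool_pos: [0.5242, 0.212, 0.1967]
tcp_rot: [3.127, -0.001, 1.168]
wrist_force: [0.9, -0.1, 0.7]
grip_width: 0.0856
```

Run:
```python
from h import *
st();plan([.542,.2515,.165],74)
```

```text
t 3.48 p [524.2 212.  196.7] rpy [179.2  -0.   66.9] F [ 0.91 -0.07  0.67] M [-0.02  0.02 -0.04] g 85.6 q6 -0.92
rows 1
[43.3  0.5 31.7] [ 0.8  0.  -7.1]
```

>>> step_arm:
  moves: "0 43.3 0.5 31.7 0.8 0 -7.1;0 0 0 0 0 0 0"

```text
time_s: 3.72
tool_pos: [0.5424, 0.2563, 0.1627]
tcp_rot: [-3.141, 0.001, 1.302]
wrist_force: [-0.4, -0.1, -1.1]
grip_width: 0.0854
```

Run:
```python
from h import *
st();plan([.542,.2515,.103],74)
t=cams.capture('side');save(t,'a1.png')
for l in('driver_grip',):print(finder.mark_of(t,l)[:1])
t=cams.capture('top');save(t,'a2.png')
```

```text
t 3.73 p [542.4 256.3 162.7] rpy [-179.9    0.    74.6] F [-0.39 -0.13 -1.1 ] M [-0.02  0.01  0.03] g 85.4 q6 -0.99
rows 2
[-2.3  0.5 29.8] [-0.   0.   0.3]
[-2.3  0.5 29.8] [-0.   0.   0.3]
[{'at': [0.5422, 0.2554, 0.1038], 'p': 0.93}]
```

View pics/a1.png

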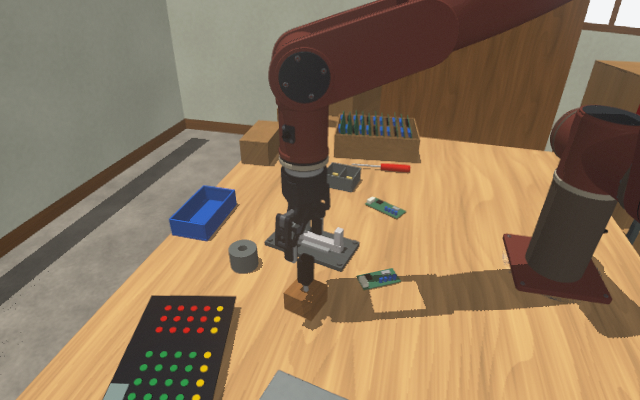

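View pics/a2.png

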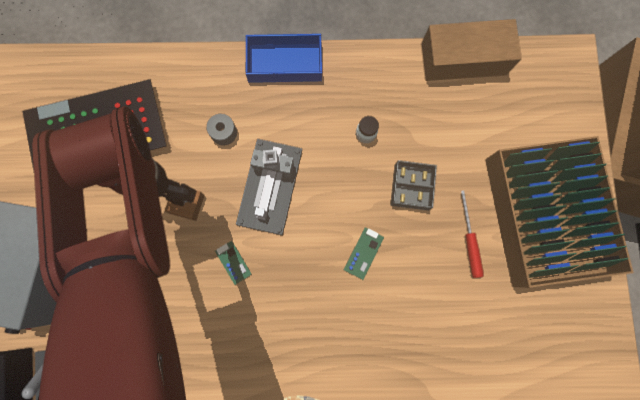

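>>> step_arm:
  moves: "0 -2 0 29.8 0 0 0;0 -2 0 29.8 0 0 0;150 0 0 0 0 0 0;220 0 0 0 0 0 0;220 0 0 0 0 0 0"

```text
time_s: 4.5
tool_pos: [0.5495, 0.247, 0.1197]
tcp_rot: [3.119, -0.012, 1.288]
wrist_force: [0.8, -0.4, -0.3]
grip_width: 0.0323
```

Run:
```python
from h import *
st()
```

```text
t 4.50 p [549.5 247.  119.7] rpy [178.7  -0.7  73.8] F [ 0.76 -0.41 -0.34] M [-0.    0.01 -0.06] g 32.3 q6 -0.99
```

Run:
```python
from h import *
s=st();print(s['qd'])
t=cams.capture('side');s=st();print(s['qd'])
cv2.imwrite('pics/a3.png',cv2.resize(t['img'][190:320,230:390,::-1],None,fx=4.5,fy=4.5,interpolation=cv2.INTER_CUBIC))
```

```text
t 4.50 p [549.5 247.  119.7] rpy [178.7  -0.7  73.8] F [ 0.76 -0.41 -0.34] M [-0.    0.01 -0.06] g 32.3 q6 -0.99
[-0.00471738 -0.02440136 -0.01277367 -0.0002473   0.00493707  0.00108347]
t 4.55 p [549.9 247.1 120.1] rpy [178.7  -0.7  73.8] F [-0.55 -0.76  7.45] M [-0.16  0.12 -0.07] g 25.0 q6 -0.99
[ 0.00525004 -0.00485365 -0.01884778 -0.00580593 -0.00764063 -0.0015664 ]
```

View pics/a3.png

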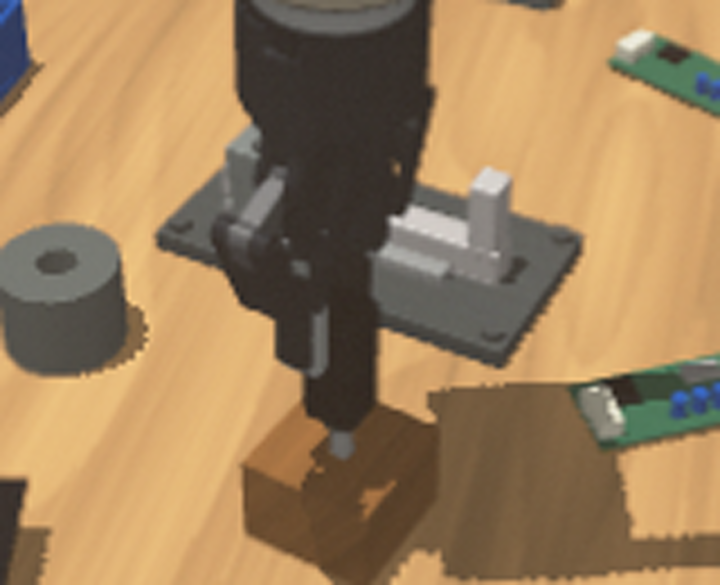

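>>> step_arm:
  moves: "130 0 0 0 0 0 0;130 0 0 0 0 0 0"

```text
time_s: 4.8
tool_pos: [0.5508, 0.2475, 0.1218]
tcp_rot: [3.116, -0.014, 1.289]
wrist_force: [-0.2, -0.6, -0.4]
grip_width: 0.0418
```

Run:
```python
from h import *
st();plan([.5425,.252,.104],74)
```

```text
t 4.80 p [550.8 247.5 121.8] rpy [178.6  -0.8  73.8] F [-0.21 -0.61 -0.42] M [-0.02  0.02 -0.06] g 41.8 q6 -0.99
rows 1
[ 1.8 -9.6 17.6] [ 1.4 -0.8 -0.2]
```

>>> step_arm:
  moves: "130 1.8 -9.6 17.6 1.4 -0.8 -0.2;130 0 0 0 0 0 0"

```text
time_s: 5.05
tool_pos: [0.5413, 0.2523, 0.1022]
tcp_rot: [-3.14, 0.002, 1.292]
wrist_force: [0.4, -0.3, 0.5]
grip_width: 0.0421
```

Run:
```python
from h import *
st();plan([.5425,.252,.104],74)
```

```text
t 5.05 p [541.3 252.3 102.2] rpy [-1.799e+02  1.000e-01  7.400e+01] F [ 0.45 -0.32  0.47] M [-0.01 -0.02  0.01] g 42.1 q6 -0.99
rows 1
[ 0.   1.2 -1.8] [-0.1  0.1  0. ]
```

Good. Close.

>>> step_arm:
  moves: "230 0 1 -1 0 0 0;230 0 0 0 0 0 0;230 0 0 0 0 0 0"

```text
time_s: 5.42
tool_pos: [0.5421, 0.252, 0.1028]
tcp_rot: [-3.139, 0.003, 1.293]
wrist_force: [-0.3, 0.2, -0.1]
grip_width: 0.0255
```

Run:
```python
from h import *
st();plan([.5425,.252,.16],74)
```

```text
t 5.42 p [542.1 252.  102.8] rpy [-179.8    0.2   74.1] F [-0.26  0.23 -0.05] M [-0.05  0.13  0.04] g 25.5 q6 -0.99
rows 1
[ -0.    0.2 -57.2] [-0.2  0.2  0.1]
```

>>> step_arm:
  moves: "230 0 0 -20 0 0 0;230 0 0 -35 0 0 0;230 0 0 -40 0 0 0;230 0 0 -35 0 0 0;230 0 0 -5 0 0 0"

```text
time_s: 6.05
tool_pos: [0.5425, 0.2522, 0.2458]
tcp_rot: [-3.14, 0.001, 1.292]
wrist_force: [0.7, 0.2, -1.1]
grip_width: 0.0254
```

Run:
```python
from h import *
st();plan([.6235,.0472,.24],93.5,vmax=45)
```

```text
t 6.05 p [542.5 252.2 245.8] rpy [-1.799e+02  1.000e-01  7.400e+01] F [ 0.7   0.16 -1.09] M [-0.03 -0.02  0.06] g 25.4 q6 -0.99
rows 5
[-35.   26.8   1.2] [-0.   0.  -3.9]
[-36.7  24.4   1.2] [-0.   0.  -3.9]
[-38.3  21.9   1.2] [-0.   0.  -3.9]
[-39.7  19.2   1.2] [-0.   0.  -3.9]
[-40.9  16.5   1.2] [-0.   0.  -3.9]
```

>>> step_arm:
  moves: "230 -35 26.8 1.2 0 0 -3.9;230 -36.7 24.4 1.2 0 0 -3.9;230 -38.3 21.9 1.2 0 0 -3.9;230 -39.7 19.2 1.2 0 0 -3.9;230 -30 13 1.2 0 0 -3.9"

```text
time_s: 6.68
tool_pos: [0.6197, 0.056, 0.2359]
tcp_rot: [-3.134, -0.002, 1.649]
wrist_force: [-0.2, 0.4, -1.8]
grip_width: 0.0254
```

Run:
```python
from h import *
st();plan([.6235,.0472,.24],93.5,vmax=45)
```

```text
t 6.67 p [619.7  56.  235.9] rpy [-1.796e+02 -1.000e-01  9.450e+01] F [-0.17  0.4  -1.78] M [ 0.05 -0.02  0.02] g 25.4 q6 -1.69
rows 1
[-9.1  3.1 -4.2] [-0.4 -0.1  1. ]
```

>>> step_arm:
  moves: "230 -8.5 3 0 -0.4 0 1;230 0 0 0 0 0 0"

```text
time_s: 6.92
tool_pos: [0.6225, 0.0457, 0.2332]
tcp_rot: [-3.138, -0.002, 1.626]
wrist_force: [0.3, 0.6, -1.8]
grip_width: 0.0255
```

Run:
```python
from h import *
st();plan([.6235,.0472,.235],93.5,vmax=45)
t=cams.capture('side');b=cams.capture('top')
A=cv2.resize(t['img'][150:270,250:350,::-1],None,fx=4.8,fy=4.8,interpolation=cv2.INTER_CUBIC)
print(finder.mark_of(t,'driver')[:1],finder.mark_of(t,'socket')[:1])
B=cv2.resize(b['img'][110:230,200:300,::-1],None,fx=3,fy=4.8,interpolation=cv2.INTER_CUBIC)
cv2.imwrite('pics/b1.png',np.hstack([A,B]))
```

```text
t 6.92 p [622.5  45.7 233.2] rpy [-1.798e+02 -1.000e-01  9.320e+01] F [ 0.27  0.6  -1.78] M [-0.    0.02 -0.01] g 25.5 q6 -1.68
rows 1
[ 1.4  1.1 -1.8] [-0.2 -0.1 -0.3]
[{'at': [0.6206, 0.0445, 0.1395], 'p': 0.75}] [{'at': [0.6226, 0.0473, 0.1184], 'p': 0.62}]
```

View pics/b1.png

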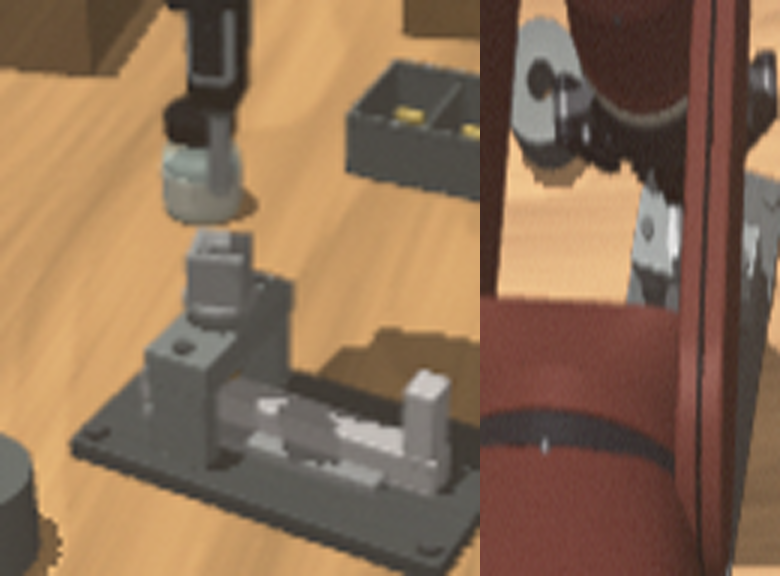

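>>> step_arm:
  moves: "230 1.6 1 12 0 0 0;230 0 0 13 0 0 0;230 0 0 0 0 0 0"

```text
time_s: 7.5
tool_pos: [0.6228, 0.0511, 0.207]
tcp_rot: [-3.138, -0.002, 1.632]
wrist_force: [-0.1, 0.5, -1.9]
grip_width: 0.0256
```

Run:
```python
from h import *
st();plan([.6235,.0475,.195],93.5,vmax=45)
```

```text
t 7.50 p [622.8  51.1 207. ] rpy [-1.798e+02 -1.000e-01  9.350e+01] F [-0.09  0.54 -1.85] M [-0.01 -0.02  0.01] g 25.6 q6 -1.68
rows 1
[-3.6  0.5 12. ] [-0.2 -0.1  0. ]
```

>>> step_arm:
  moves: "230 -4 0.5 2 -0.2 0 0;230 0 0 8 0 0 0"

```text
time_s: 7.75
tool_pos: [0.6247, 0.0469, 0.1991]
tcp_rot: [3.138, -0.002, 1.632]
wrist_force: [-6.4, 0.6, 3.8]
grip_width: 0.0255
```

Run:
```python
from h import *
st();plan([.6235,.0475,.183],93.5,vmax=45)
```

```text
t 7.75 p [624.7  46.9 199.1] rpy [ 1.798e+02 -1.000e-01  9.350e+01] F [-6.39  0.61  3.79] M [ 0.23  1.55 -0.01] g 25.5 q6 -1.68
rows 1
[ 0.6 -1.2 16.1] [ 0.2 -0.1  0. ]
```

>>> step_arm:
  moves: "230 0.3 -2 0 0 0 0;230 0 0 5 0 0 0"

```text
time_s: 8.0
tool_pos: [0.6229, 0.0472, 0.1942]
tcp_rot: [3.137, -0.003, 1.632]
wrist_force: [-0.2, 1.1, -1.1]
grip_width: 0.0257
```

Run:
```python
from h import *
st();plan([.6225,.0475,.183],93.5,vmax=45)
```

```text
t 8.00 p [622.9  47.2 194.2] rpy [179.7  -0.2  93.5] F [-0.18  1.08 -1.06] M [ 0.29 -0.01  0.03] g 25.7 q6 -1.68
rows 1
[ 0.3 -0.5 11.2] [ 0.3 -0.2  0. ]
```

>>> step_arm:
  moves: "230 0 0 5 0.3 0 0;230 0 0 5 0 0 0"

```text
time_s: 8.25
tool_pos: [0.623, 0.0473, 0.1835]
tcp_rot: [-3.141, -0.003, 1.632]
wrist_force: [-0.5, 1.2, -1.3]
grip_width: 0.0258
```

Run:
```python
from h import *
st();plan([.6225,.0475,.183],93.5,vmax=45)
```

```text
t 8.25 p [623.   47.3 183.5] rpy [-180.    -0.2   93.5] F [-0.49  1.16 -1.3 ] M [ 0.21 -0.01 -0.01] g 25.8 q6 -1.68
rows 1
[ 0.3 -0.5  0.5] [-0.  -0.2 -0. ]
```

>>> step_arm:
  moves: "230 0 0 0.4 0 0 9;230 0 0 0.4 0 0 9;230 0 0 0.4 0 0 9;230 0 0 0.4 0 0 9"

```text
time_s: 8.75
tool_pos: [0.6234, 0.0486, 0.181]
tcp_rot: [-3.138, -0.004, 0.985]
wrist_force: [0.4, 0.2, 0.6]
grip_width: 0.0256
```

Run:
```python
from h import *
st();plan([.6229,.0473,.183],57.5,vmax=45)
```

```text
t 8.75 p [623.4  48.6 181. ] rpy [-179.8   -0.2   56.4] F [0.4  0.23 0.56] M [0.29 0.03 0.09] g 25.6 q6 -1.04
rows 1
[-1.3  0.3 -2. ] [-0.2 -0.2 -1.1]
```

>>> step_arm:
  moves: "230 -0.6 0.3 0.3 0 0 9;230 -0.3 0 0.3 0 0 9;230 0 0 0.3 0 0 9;230 0 0 0.3 0 0 9;230 0 0 0 0 0 0"

```text
time_s: 9.38
tool_pos: [0.6241, 0.0489, 0.1793]
tcp_rot: [-3.136, -0.004, 0.337]
wrist_force: [-1.0, 1.8, 0.9]
grip_width: 0.0252
```

Run:
```python
from h import *
st();plan([.6229,.0473,.183],20,vmax=45)
t=cams.capture('side');save(t,'c1.png')
cv2.imwrite('pics/c2.png',cv2.resize(t['img'][150:270,250:370,::-1],None,fx=5,fy=5,interpolation=cv2.INTER_CUBIC))
for l in('post','stop_foot','stop_screw'):print(l,finder.mark_of(t,l)[:1])
```

```text
t 9.38 p [624.1  48.9 179.3] rpy [-179.7   -0.2   19.3] F [-1.03  1.78  0.91] M [0.19 0.15 0.  ] g 25.2 q6 -0.39
rows 1
[-1.7  1.1 -3.7] [-0.3 -0.2 -0.7]
post [{'at': [0.5109, 0.0752, 0.0531], 'p': 0.59}]
stop_foot []
stop_screw []
```

View pics/c2.png

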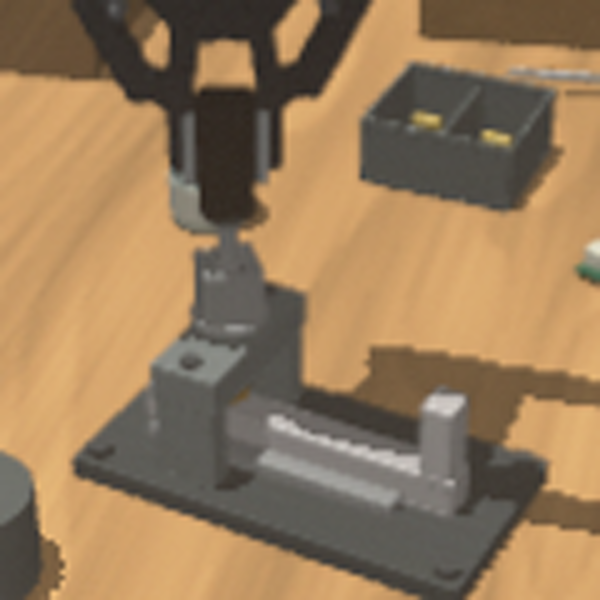

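>>> step_arm:
  moves: "130 0 0 0 0 0 0;130 0 0 0 0 0 0;130 0 0 -30 0 0 0;130 0 0 -35 0 0 0"

```text
time_s: 10.07
tool_pos: [0.6218, 0.0478, 0.2414]
tcp_rot: [-3.134, 0.004, 0.341]
wrist_force: [-0.2, 0.3, 0.9]
grip_width: 0.0424
```

Run:
```python
from h import *
st();plan([.513,.0745,.13],-13.5,n=4)
```

```text
t 10.07 p [621.8  47.8 241.4] rpy [-179.6    0.2   19.5] F [-0.17  0.25  0.91] M [ 0.01 -0.03 -0.  ] g 42.4 q6 -0.39
rows 4
[-23.3 -15.2  28. ] [-0.1  0.1  8.3]
[-25.3 -11.7  28. ] [-0.1  0.1  8.3]
[-26.8  -8.   27.9] [-0.1  0.1  8.3]
[-27.7  -4.1  27.9] [-0.1  0.1  8.3]
```

>>> step_arm:
  moves: "130 -34 -23 0 0 0 8.3;130 -37 -17 0 0 0 8.3;130 -28 -8 28 0 0 8.3;130 0 0 45 0 0 8.3;130 0 0 0 0 0 0"

```text
time_s: 10.7
tool_pos: [0.5147, 0.0747, 0.1734]
tcp_rot: [-3.136, -0.005, -0.254]
wrist_force: [-0.9, 0.1, -0.3]
grip_width: 0.042
```

Run:
```python
from h import *
st();plan([.513,.0745,.115],-13.5)
t=cams.capture('side');
cv2.imwrite('pics/d2.png',cv2.resize(t['img'][150:270,270:390,::-1],None,fx=5,fy=5,interpolation=cv2.INTER_CUBIC))
```

```text
t 10.70 p [514.7  74.7 173.4] rpy [-179.7   -0.3  -14.5] F [-0.87  0.13 -0.27] M [ 0.01 -0.01 -0.05] g 42.0 q6 0.24
rows 2
[-1.   0.5 29.2] [-0.2 -0.1 -0.5]
[-0.9  0.4 29.2] [-0.2 -0.1 -0.5]
```

View pics/d2.png

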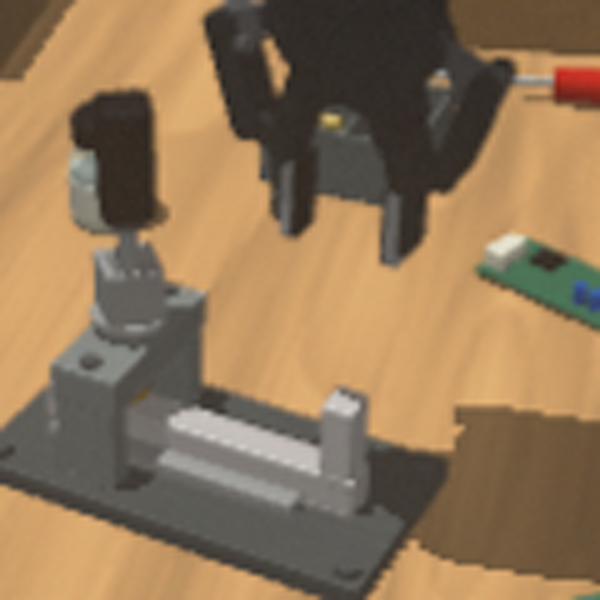

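>>> step_arm:
  moves: "130 -1.5 0.4 40 0 0 -0.7;130 0 0 40 0 0 0;130 0 0 26 0 0 0;130 0 0 0 0 0 0"

```text
time_s: 11.25
tool_pos: [0.5259, 0.0744, 0.0779]
tcp_rot: [-3.132, -0.024, -0.228]
wrist_force: [-0.8, -0.4, -1.2]
grip_width: 0.0419
```

Run:
```python
from h import *
st();plan([.513,.0745,.064],-13.5)
```

```text
t 11.25 p [525.9  74.4  77.9] rpy [-179.4   -1.4  -13. ] F [-0.76 -0.38 -1.22] M [ 0.05  0.2  -0.01] g 41.9 q6 0.21
rows 1
[-13.    3.   13.6] [-0.6 -1.4  0.5]
```

>>> step_arm:
  moves: "130 -9 2.5 0 -0.6 -1.4 0;130 0 0 0 0 0 0"

```text
time_s: 11.5
tool_pos: [0.5194, 0.0738, 0.0819]
tcp_rot: [3.142, -0.004, -0.226]
wrist_force: [0.2, 0.7, 0.7]
grip_width: 0.0419
```

Run:
```python
from h import *
st();plan([.513,.0745,.064],-13.5)
t=cams.capture('side');st();print(finder.mark_of(t,'post')[:1]);st()
cv2.imwrite('pics/d3.png',cv2.resize(t['img'][170:290,270:390,::-1],None,fx=5,fy=5,interpolation=cv2.INTER_CUBIC))
```

```text
t 11.50 p [519.4  73.8  81.9] rpy [180.   -0.2 -12.9] F [0.21 0.7  0.73] M [ 0.07 -0.01 -0.03] g 41.9 q6 0.22
rows 1
[-6.5  0.8 17.9] [ 0.  -0.2  0.6]
t 11.55 p [520.   73.8  82.3] rpy [-180.    -0.3  -12.9] F [ 0.14 -0.02  0.18] M [-0.    0.01 -0.04] g 41.7 q6 0.22
[{'at': [0.5167, 0.0735, 0.0537], 'p': 0.6}]
t 11.60 p [519.8  73.8  81.9] rpy [-180.    -0.3  -13. ] F [ 1.21 -0.27  0.73] M [ 0.01 -0.03  0.01] g 42.2 q6 0.22
```

View pics/d3.png

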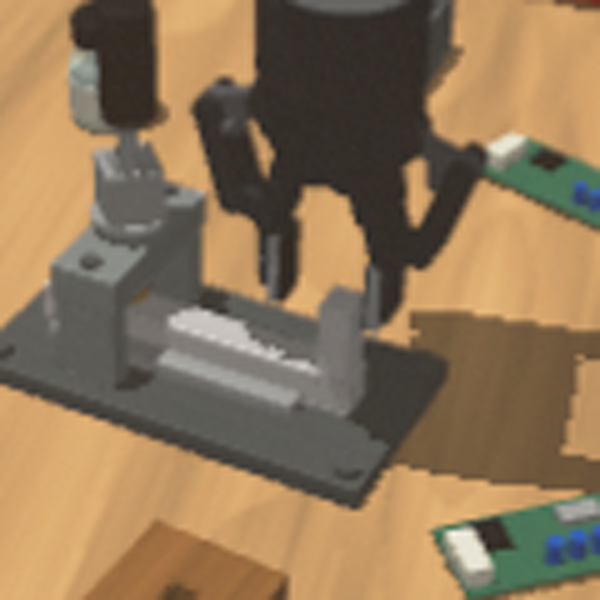

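Run:
```python
from h import *
t=cams.capture('side');save(t,'side2.png')
o=cv2.imread('pics/side0.png');n=cv2.imread('pics/side2.png');c=cv2.imread('pics/c1.png')
z=lambda a:cv2.resize(a[220:262,315:350],None,fx=7.5,fy=12,interpolation=cv2.INTER_NEAREST)
cv2.imwrite('pics/cmp.png',np.hstack([z(o),z(c),z(n)]))
e=np.array([np.cos(np.radians(-13.5)),np.sin(np.radians(-13.5)),0])
p=np.array([.513,.0745,.06]);print(proj(t,[p,p+.01*e]))
```

```text
[[338.65179921 233.03851747]
 [334.80091868 231.83768342]]
```

View pics/cmp.png

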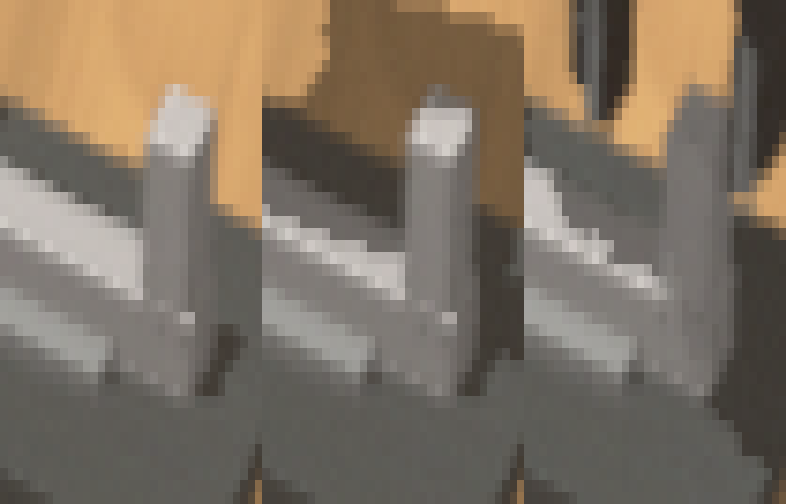

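>>> step_arm:
  moves: "130 -7 0.8 4 0 0 0.6;130 -1 0 8 0 0 0;130 -1 0 8 0 0 0"

```text
time_s: 12.02
tool_pos: [0.5106, 0.0752, 0.0614]
tcp_rot: [-3.141, -0.007, -0.237]
wrist_force: [-0.7, 0.3, -0.4]
grip_width: 0.0419
```

Run:
```python
from h import *
st();plan([.513,.0745,.062],-13.5)
```

```text
t 12.03 p [510.6  75.2  61.4] rpy [-180.    -0.4  -13.6] F [-0.67  0.3  -0.43] M [-0.01  0.02  0.01] g 41.9 q6 0.23
rows 1
[ 2.5  0.1 -0.6] [-0.  -0.4 -0.1]
```

>>> step_arm:
  moves: "130 -6 0 0 0 -0.4 0;130 0 0 0 0 0 0"

```text
time_s: 12.28
tool_pos: [0.5031, 0.0767, 0.0598]
tcp_rot: [-3.141, 0.003, -0.237]
wrist_force: [-1.0, 0.2, -0.1]
grip_width: 0.0416
```

Run:
```python
from h import *
st();cams.capture('side');st()
```

```text
t 12.28 p [503.1  76.7  59.8] rpy [-180.     0.2  -13.6] F [-0.99  0.18 -0.08] M [-0.04 -0.05 -0.01] g 41.6 q6 0.23
t 12.32 p [503.3  76.7  59.9] rpy [-180.     0.2  -13.6] F [ 0.7  -0.6   0.71] M [-0.02  0.05  0.04] g 41.7 q6 0.23
```

>>> step_arm:
  moves: "130 -2 0 -0.5 0 0 0"

```text
time_s: 12.45
tool_pos: [0.5016, 0.0771, 0.0606]
tcp_rot: [-3.141, 0.003, -0.237]
wrist_force: [-0.1, -0.9, -0.4]
grip_width: 0.0421
```

>>> step_arm:
  moves: "130 -1.5 0 -0.5 0 0 0"

```text
time_s: 12.58
tool_pos: [0.5004, 0.0775, 0.0613]
tcp_rot: [-3.141, 0.002, -0.237]
wrist_force: [0.6, -1.0, -1.0]
grip_width: 0.0421
```

Run:
```python
from h import *
st();cams.capture('side');st();
```

```text
t 12.57 p [500.4  77.5  61.3] rpy [-1.80e+02  1.00e-01 -1.36e+01] F [ 0.6  -0.95 -1.04] M [ 0.02 -0.11  0.01] g 42.1 q6 0.23
t 12.62 p [500.3  77.5  61.4] rpy [-1.80e+02  1.00e-01 -1.36e+01] F [-0.07 -0.21 -0.25] M [-0.02 -0.02 -0.06] g 41.8 q6 0.23
```

>>> step_arm:
  moves: "130 -1.5 0 0 0 0 0"

```text
time_s: 12.75
tool_pos: [0.4991, 0.0778, 0.0616]
tcp_rot: [-3.141, 0.001, -0.237]
wrist_force: [1.9, 0.3, -0.6]
grip_width: 0.042
```

Run:
```python
from h import *
st();cams.capture('side');st();
```

```text
t 12.75 p [499.1  77.8  61.6] rpy [-1.80e+02  1.00e-01 -1.36e+01] F [ 1.85  0.35 -0.64] M [-0.07 -0.16 -0.  ] g 42.0 q6 0.23
t 12.80 p [499.   77.9  61.7] rpy [-1.80e+02  1.00e-01 -1.36e+01] F [ 0.65 -1.1  -0.25] M [-0.09 -0.09 -0.  ] g 41.9 q6 0.23
```

>>> step_arm:
  moves: "130 -1.5 0 0 0 0 0"

```text
time_s: 12.92
tool_pos: [0.4977, 0.0782, 0.0618]
tcp_rot: [-3.141, 0.001, -0.237]
wrist_force: [0.8, -0.3, -0.4]
grip_width: 0.0419
```

```bash
cat > m.py <<'E'
from h import *
import sys
n=int(sys.argv[1]) if len(sys.argv)>1 else 4
ss=[st()]
for i in range(n): cams.capture('side');ss.append(ctrl.observe())
st()
e=np.array([np.cos(np.radians(-13.5)),np.sin(np.radians(-13.5)),0]);y=np.array([-e[1],e[0],0])
F=np.mean([s['wrist_force'] for s in ss],0);M=np.mean([s['torque'] for s in ss],0)
print('n',len(ss),'F along %.2f lat %.2f z %.2f | from moment: %.2f'%(F@e,F@y,F[2],-(M@y)/.16))
E
python3 m.py 3
```

```text
t 12.93 p [497.7  78.2  61.8] rpy [-180.     0.   -13.6] F [ 0.8  -0.28 -0.36] M [-0.07 -0.15 -0.05] g 41.9 q6 0.24
t 13.07 p [497.5  78.2  61.7] rpy [-1.80e+02  1.00e-01 -1.36e+01] F [-0.42 -0.71  0.07] M [ 0.01 -0.07  0.05] g 41.7 q6 0.24
n 4 F along 0.60 lat -0.59 z 0.16 | from moment: 0.54
```

>>> step_arm:
  moves: "130 11 0 0 0 0 0;130 1 0 -18 0 0 0;130 0 0 -35 0 0 0;130 0 0 -55 0 0 -5;130 0 0 -55 0 0 -8"

```text
time_s: 13.7
tool_pos: [0.5073, 0.0749, 0.2272]
tcp_rot: [-3.14, 0.012, -0.005]
wrist_force: [1.2, 0.1, 0.2]
grip_width: 0.0419
```

Run:
```python
from h import *
st();plan([.6232,.0478,.25],19.3,vmax=42)
```

```text
t 13.70 p [507.3  74.9 227.2] rpy [-179.9    0.7   -0.3] F [1.17 0.06 0.21] M [ 0.04 -0.04 -0.  ] g 41.9 q6 -0.00
rows 3
[38.6  8.8 -8.1] [-0.1  0.2 -6.5]
[37.3 13.2 -7.9] [-0.1  0.2 -6.5]
[35.6 17.3 -7.7] [-0.1  0.2 -6.5]
```

>>> step_arm:
  moves: "130 38.6 8.8 -18 0 0 -6.5;130 37.3 13.2 0 0 0 -6.5;130 35.6 17.3 0 0 0 -6.5;130 0 0 0 0 0 0"

```text
time_s: 14.2
tool_pos: [0.6302, 0.0477, 0.2595]
tcp_rot: [3.14, -0.006, 0.349]
wrist_force: [0.1, 0.1, -0.6]
grip_width: 0.0419
```

Run:
```python
from h import *
st();plan([.6232,.0478,.18],19.3,vmax=35)
```

```text
t 14.20 p [630.2  47.7 259.5] rpy [179.9  -0.3  20. ] F [ 0.07  0.08 -0.64] M [ 0.04  0.09 -0.03] g 41.9 q6 -0.40
rows 3
[-2.3 -0.9 26.5] [ 0.  -0.1  0.2]
[-2.3 -0.8 26.5] [ 0.  -0.1  0.2]
[-2.2 -0.8 26.5] [ 0.  -0.1  0.2]
```

>>> step_arm:
  moves: "130 -6.6 -2.5 10 0 0 0.3;130 0 0 20 0 0 0"

```text
time_s: 14.45
tool_pos: [0.6226, 0.0482, 0.2306]
tcp_rot: [3.14, -0.008, 0.341]
wrist_force: [-0.5, -0.1, -0.9]
grip_width: 0.042
```

Run:
```python
from h import *
st();plan([.6232,.0478,.18],19.3,vmax=35)
```

```text
t 14.45 p [622.6  48.2 230.6] rpy [179.9  -0.5  19.6] F [-0.54 -0.14 -0.94] M [ 0.03  0.07 -0.01] g 42.0 q6 -0.39
rows 2
[-0.   0.2 25.3] [ 0.1 -0.2  0.1]
[ 0.1  0.3 25.3] [ 0.1 -0.2  0.1]
```

>>> step_arm:
  moves: "130 -0.5 0 20 0 -0.3 0;130 -0.5 0 20 0 0 0;130 -0.5 0 8 0 0 0;230 0 0 0 0 0 0;230 0 0 0 0 0 0"

```text
time_s: 15.08
tool_pos: [0.6201, 0.05, 0.1767]
tcp_rot: [3.142, -0.006, 0.342]
wrist_force: [4.8, 3.5, -2.1]
grip_width: 0.0255
```

Run:
```python
from h import *
st();plan([.6232,.0478,.18],19.3,vmax=35)
```

```text
t 15.07 p [620.1  50.  176.7] rpy [180.   -0.3  19.6] F [ 4.78  3.47 -2.13] M [ 0.74 -1.22  0.05] g 25.5 q6 -0.39
rows 1
[ 2.2  3.1 -3.3] [-0.  -0.3  0.3]
```

>>> step_arm:
  moves: "230 2.2 1.5 0 0 -0.3 10;230 0 0 0.3 0 0 10;230 0 0 0.3 0 0 10;230 0 0 0 0 0 0"

```text
time_s: 15.58
tool_pos: [0.6234, 0.0514, 0.1757]
tcp_rot: [-3.138, -0.002, -0.195]
wrist_force: [1.9, -0.2, -3.6]
grip_width: 0.0256
```

Run:
```python
from h import *
st()
```

```text
t 15.57 p [623.4  51.4 175.7] rpy [-1.798e+02 -1.000e-01 -1.120e+01] F [ 1.85 -0.16 -3.61] M [-0.05 -0.31  0.04] g 25.6 q6 0.15
```

>>> step_arm:
  moves: "130 0 0 0 0 0 0;130 0 0 0 0 0 0;130 0 0 -30 0 0 0;130 0 0 -35 0 0 0;130 -20 0 0 0 0 2"

```text
time_s: 16.2
tool_pos: [0.6039, 0.0545, 0.2444]
tcp_rot: [-3.138, -0.002, -0.221]
wrist_force: [0.5, -0.4, -0.1]
grip_width: 0.0417
```

Run:
```python
from h import *
st();plan([.509,.0755,.235],-13.5,vmax=40)
```

```text
t 16.20 p [603.9  54.5 244.4] rpy [-1.798e+02 -1.000e-01 -1.270e+01] F [ 0.5  -0.39 -0.09] M [0.   0.06 0.06] g 41.7 q6 0.18
rows 3
[-32.4   0.1   3.1] [-0.1 -0.   0.3]
[-32.4   0.3   3.1] [-0.1 -0.   0.3]
[-32.4   0.4   3.1] [-0.1 -0.   0.3]
```

>>> step_arm:
  moves: "130 -32.4 0 0 0 0 0.8;130 -32 0 0 0 0 0;130 -28 0 20 0 0 0;130 0 0 40 0 0 0;130 0 0 30 0 0 0"

```text
time_s: 16.82
tool_pos: [0.5143, 0.0765, 0.1595]
tcp_rot: [-3.135, -0.014, -0.228]
wrist_force: [-0.4, 0.2, -1.0]
grip_width: 0.042
```

Run:
```python
from h import *
st();plan([.508,.0755,.1],-13.5,vmax=40)
```

```text
t 16.82 p [514.3  76.5 159.5] rpy [-179.6   -0.8  -13.1] F [-0.4   0.18 -0.99] M [ 0.02  0.03 -0.  ] g 42.0 q6 0.22
rows 2
[-3.4  1.4 29.7] [-0.2 -0.4  0.2]
[-3.2  1.3 29.7] [-0.2 -0.4  0.2]
```

>>> step_arm:
  moves: "130 -4 1.4 25 -0.2 -0.6 0.2;130 -4 1 25 0 -0.3 0;130 -2 0 12 0 -0.3 0"

```text
time_s: 17.2
tool_pos: [0.5037, 0.0767, 0.0957]
tcp_rot: [-3.139, 0.007, -0.227]
wrist_force: [0.0, 0.8, 0.6]
grip_width: 0.0418
```

Run:
```python
from h import *
st();plan([.508,.0755,.062],-13.5,vmax=40)
```

```text
t 17.20 p [503.7  76.7  95.7] rpy [-179.8    0.4  -13. ] F [0.   0.83 0.63] M [-0.01 -0.   -0.  ] g 41.8 q6 0.22
rows 1
[ 4.7  0.3 33.7] [-0.2  0.4  0.5]
```

>>> step_arm:
  moves: "130 4 0.3 12 0 0.4 0.5;130 0 0 12 0 0 0;130 -1 0 8 0 0 0"

```text
time_s: 17.58
tool_pos: [0.5084, 0.0757, 0.0636]
tcp_rot: [-3.138, -0.003, -0.235]
wrist_force: [0.2, -0.3, 0.2]
grip_width: 0.0417
```

Run:
```python
from h import *
st();plan([.500,.0775,.062],-13.5,vmax=40)
```

```text
t 17.57 p [508.4  75.7  63.6] rpy [-179.8   -0.2  -13.5] F [ 0.16 -0.35  0.22] M [ 0.04  0.01 -0.01] g 41.7 q6 0.23
rows 1
[-8.6  0.2  1.6] [-0.2 -0.2  0. ]
```

>>> step_arm:
  moves: "130 -7 0.2 1 0 0 0;130 0 0 0 0 0 0"

```text
time_s: 17.82
tool_pos: [0.5009, 0.0772, 0.0622]
tcp_rot: [-3.138, -0.002, -0.235]
wrist_force: [0.0, 0.4, 0.5]
grip_width: 0.0418
```

```bash
python3 m.py 2
```

```text
t 17.82 p [500.9  77.2  62.2] rpy [-1.798e+02 -1.000e-01 -1.350e+01] F [0.01 0.42 0.54] M [ 0.03 -0.01 -0.03] g 41.8 q6 0.23
t 17.93 p [501.7  77.1  62.7] rpy [-179.8   -0.2  -13.5] F [ 0.94 -0.05  0.54] M [-0.04 -0.02 -0.01] g 41.8 q6 0.23
n 3 F along 0.60 lat 0.19 z 0.30 | from moment: 0.05
```

>>> step_arm:
  moves: "130 -3.5 0 0.8 0 0 0;130 -1.5 0 0 0 0 0"

```text
time_s: 18.18
tool_pos: [0.4974, 0.0783, 0.0626]
tcp_rot: [-3.138, -0.006, -0.235]
wrist_force: [1.4, 0.5, -2.3]
grip_width: 0.0417
```

```bash
python3 m.py 1
```

```text
t 18.18 p [497.4  78.3  62.6] rpy [-179.8   -0.3  -13.5] F [ 1.37  0.51 -2.32] M [-0.13 -0.29  0.03] g 41.7 q6 0.23
t 18.23 p [497.4  78.4  62.7] rpy [-179.8   -0.3  -13.5] F [0.16 0.33 0.2 ] M [-0.06 -0.01 -0.07] g 41.8 q6 0.23
n 2 F along 0.65 lat 0.59 z -1.06 | from moment: 1.03
```

>>> step_arm:
  moves: "130 -1 0 0 0 0 0"

```text
time_s: 18.35
tool_pos: [0.4969, 0.0785, 0.0629]
tcp_rot: [-3.137, -0.007, -0.235]
wrist_force: [1.3, -0.9, -1.3]
grip_width: 0.0417
```

```bash
python3 m.py 3
```

```text
t 18.35 p [496.9  78.5  62.9] rpy [-179.8   -0.4  -13.5] F [ 1.35 -0.92 -1.34] M [-0.05 -0.23 -0.  ] g 41.7 q6 0.23
t 18.50 p [496.8  78.5  62.9] rpy [-179.8   -0.4  -13.5] F [ 0.93 -0.21 -0.11] M [-0.07 -0.29  0.02] g 41.8 q6 0.23
n 4 F along 1.82 lat -0.10 z -0.83 | from moment: 1.41
```

>>> step_arm:
  moves: "130 -1.5 0 0.3 0 0.3 0"

```text
time_s: 18.62
tool_pos: [0.4959, 0.0788, 0.0628]
tcp_rot: [-3.137, -0.013, -0.235]
wrist_force: [3.1, -0.3, -0.6]
grip_width: 0.0424
```

```bash
python3 m.py 3
```

```text
t 18.62 p [495.9  78.8  62.8] rpy [-179.8   -0.7  -13.5] F [ 3.06 -0.26 -0.56] M [-0.12 -0.33  0.  ] g 42.4 q6 0.23
t 18.77 p [495.6  78.8  62.8] rpy [-179.8   -0.7  -13.5] F [ 1.93 -0.13 -0.44] M [-0.06 -0.37  0.02] g 41.9 q6 0.23
n 4 F along 2.68 lat 0.29 z -0.17 | from moment: 2.33
```

>>> step_arm:
  moves: "130 -1.5 0 0 0 -0.5 0"

```text
time_s: 18.9
tool_pos: [0.4943, 0.0792, 0.063]
tcp_rot: [-3.137, -0.004, -0.235]
wrist_force: [2.8, -0.6, 0.8]
grip_width: 0.0423
```

```bash
python3 m.py 4
```

```text
t 18.90 p [494.3  79.2  63. ] rpy [-179.7   -0.2  -13.5] F [ 2.79 -0.61  0.83] M [-0.09 -0.42  0.  ] g 42.3 q6 0.23
t 19.10 p [494.2  79.2  62.9] rpy [-179.8   -0.2  -13.5] F [ 2.25 -1.11  1.98] M [-0.09 -0.31 -0.02] g 41.8 q6 0.23
n 5 F along 1.97 lat -0.34 z 1.26 | from moment: 2.03
```

Run:
```python
from h import *
t=cams.capture('side');save(t,'side3.png')
o=cv2.imread('pics/side0.png');n=cv2.imread('pics/side3.png');c=cv2.imread('pics/side2.png')
z=lambda a:cv2.resize(a[220:262,310:350],None,fx=6.6,fy=12,interpolation=cv2.INTER_NEAREST)
cv2.imwrite('pics/cmp2.png',np.hstack([z(o),z(c),z(n)]))
```

```text
(no output)
```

View pics/cmp2.png

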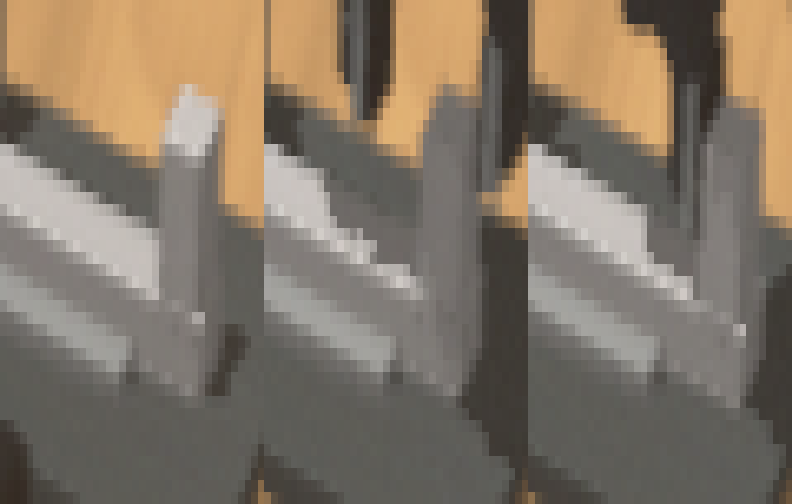

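>>> step_arm:
  moves: "130 11 0 0 0 0 0;130 2 0 -18 0 0 0;130 0 0 -35 0 0 0;130 0 0 -55 0 0 -1;130 0 0 -55 0 0 -1"

```text
time_s: 19.77
tool_pos: [0.5024, 0.0752, 0.2224]
tcp_rot: [-3.141, 0.016, -0.2]
wrist_force: [1.1, 0.9, 0.4]
grip_width: 0.0419
```

Run:
```python
from h import *
st();plan([.622,.050,.25],-11.2,vmax=42)
```

```text
t 19.77 p [502.4  75.2 222.4] rpy [-179.9    0.9  -11.4] F [1.12 0.87 0.38] M [ 0.   -0.03  0.04] g 41.9 q6 0.19
rows 3
[40.6  0.3 -9.9] [-0.   0.3 -0.1]
[40.6  0.4 -9.6] [-0.   0.3 -0.1]
[40.7  0.5 -9.4] [-0.   0.3 -0.1]
```

>>> step_arm:
  moves: "130 40 0 -22 0 0.3 0;130 40 0 0 0 0.3 0;130 35 0 0 0 0.3 0;130 0 0 0 0 0 0"

```text
time_s: 20.27
tool_pos: [0.6216, 0.0517, 0.2503]
tcp_rot: [-3.139, -0.008, -0.199]
wrist_force: [0.1, -0.4, 0.2]
grip_width: 0.0419
```

Run:
```python
from h import *
st();plan([.623,.049,.225],-11.2,vmax=42)
```

```text
t 20.27 p [621.6  51.7 250.3] rpy [-179.8   -0.4  -11.4] F [ 0.1  -0.38  0.24] M [ 0.01 -0.    0.01] g 41.9 q6 0.15
rows 1
[ 1.7  2.4 25.3] [-0.2 -0.4 -0.2]
```

>>> step_arm:
  moves: "130 1.5 2.4 20 -0.2 -0.4 0;130 0 0 20 0 0 0;130 0 0 18 0 0 0;130 0 0 10 0 0 0"

```text
time_s: 20.78
tool_pos: [0.6192, 0.0496, 0.1753]
tcp_rot: [3.14, 0.006, -0.198]
wrist_force: [-0.2, -0.3, -0.8]
grip_width: 0.0419
```

Run:
```python
from h import *
st();plan([.623,.049,.177],-11.2,vmax=42)
```

```text
t 20.77 p [619.2  49.6 175.3] rpy [179.9   0.3 -11.3] F [-0.17 -0.25 -0.77] M [0.03 0.05 0.01] g 41.9 q6 0.15
rows 1
[ 3.9 -0.2 -1.8] [ 0.1  0.3 -0.1]
```

>>> step_arm:
  moves: "180 3.8 0 -1 0 0.3 0;230 0 0 0 0 0 0;230 0 0 0 0 0 0"

```text
time_s: 21.15
tool_pos: [0.6232, 0.0492, 0.1753]
tcp_rot: [3.14, -0.0, -0.198]
wrist_force: [1.2, 0.2, -4.7]
grip_width: 0.0255
```

Run:
```python
from h import *
st()
```

```text
t 21.15 p [623.2  49.2 175.3] rpy [179.9  -0.  -11.3] F [ 1.16  0.24 -4.72] M [ 0.06 -0.25  0.04] g 25.5 q6 0.15
```

Turn about 14° more.

>>> step_arm:
  moves: "230 0 0 0 0 0 7;230 0 0 0.2 0 0 7;230 0 0 0 0 0 0"

```text
time_s: 21.52
tool_pos: [0.6234, 0.0493, 0.1747]
tcp_rot: [3.141, -0.001, -0.447]
wrist_force: [2.0, 1.5, -5.2]
grip_width: 0.0252
```

Run:
```python
from h import *
st()
```

```text
t 21.52 p [623.4  49.3 174.7] rpy [ 1.80e+02 -1.00e-01 -2.56e+01] F [ 1.98  1.53 -5.22] M [ 0.09 -0.47  0.07] g 25.2 q6 0.40
```

>>> step_arm:
  moves: "130 0 0 0 0 0 0;130 0 0 0 0 0 0;130 0 0 -30 0 0 0;130 0 0 -38 0 0 0;130 -20 3 0 0 0 -6"

```text
time_s: 22.15
tool_pos: [0.6046, 0.0544, 0.2477]
tcp_rot: [3.14, -0.003, -0.334]
wrist_force: [-1.2, 0.1, -1.2]
grip_width: 0.0421
```

Run:
```python
from h import *
st();plan([.505,.0765,.235],-13.5,vmax=40)
```

```text
t 22.15 p [604.6  54.4 247.7] rpy [ 1.799e+02 -1.000e-01 -1.910e+01] F [-1.17  0.06 -1.15] M [-0.05  0.03 -0.01] g 42.1 q6 0.30
rows 3
[-33.8   3.9   4.1] [ 0.  -0.  -1.9]
[-33.9   2.8   4.2] [ 0.  -0.  -1.9]
[-34.    1.7   4.2] [ 0.  -0.  -1.9]
```

>>> step_arm:
  moves: "130 -34 3.9 0 0 0 -2;130 -33 2.8 0 0 0 -2;130 -28 1.7 20 0 0 -2;130 -2 0 40 0 -0.2 0;130 -2 0 30 0 -0.2 0"

```text
time_s: 22.78
tool_pos: [0.5078, 0.0756, 0.1636]
tcp_rot: [-3.141, -0.009, -0.219]
wrist_force: [0.5, 0.1, -0.4]
grip_width: 0.0416
```

Run:
```python
from h import *
st();plan([.503,.0770,.1],-13.5,vmax=40)
```

```text
t 22.77 p [507.8  75.6 163.6] rpy [-180.    -0.5  -12.5] F [ 0.53  0.05 -0.39] M [-0.02  0.04  0.04] g 41.6 q6 0.21
rows 2
[-2.8 -0.1 31.8] [-0.  -0.3  0.5]
[-2.7 -0.1 31.8] [-0.  -0.3  0.5]
```

>>> step_arm:
  moves: "130 -4 0 27 0 -0.3 0.5;130 -3 0 25 0 -0.3 0.5;130 -2 0 13 0 0 0"

```text
time_s: 23.15
tool_pos: [0.4989, 0.0775, 0.0975]
tcp_rot: [-3.141, 0.001, -0.233]
wrist_force: [-0.3, 0.3, -0.5]
grip_width: 0.0417
```

Run:
```python
from h import *
st();plan([.503,.0770,.062],-13.5,vmax=40)
```

```text
t 23.15 p [498.9  77.5  97.5] rpy [-1.80e+02  1.00e-01 -1.34e+01] F [-0.3   0.26 -0.54] M [ 0.03 -0.01  0.08] g 41.7 q6 0.23
rows 1
[ 4.1 -0.4 35.5] [-0.   0.1  0.1]
```

>>> step_arm:
  moves: "130 4 0 12 0 0 0;130 0 0 12 0 0 0;130 -1 0 9 0 0 0"

```text
time_s: 23.52
tool_pos: [0.5038, 0.0766, 0.0645]
tcp_rot: [-3.14, -0.002, -0.232]
wrist_force: [0.2, 0.4, -0.1]
grip_width: 0.0417
```

Run:
```python
from h import *
st();plan([.496,.079,.062],-13.5,vmax=40)
```

```text
t 23.52 p [503.8  76.6  64.5] rpy [-1.799e+02 -1.000e-01 -1.330e+01] F [ 0.18  0.42 -0.12] M [-0.01  0.02 -0.  ] g 41.7 q6 0.23
rows 1
[-8.1 -0.5  2.5] [-0.1 -0.1  0.2]
```

>>> step_arm:
  moves: "130 -8 -0.5 2 0 0 0;130 -1.5 0 0 0 0 0"

```text
time_s: 23.78
tool_pos: [0.4942, 0.0794, 0.062]
tcp_rot: [-3.141, -0.002, -0.232]
wrist_force: [3.0, -1.3, -1.9]
grip_width: 0.0418
```

```bash
python3 m.py 2
```

```text
t 23.77 p [494.2  79.4  62. ] rpy [-1.799e+02 -1.000e-01 -1.330e+01] F [ 3.02 -1.33 -1.94] M [-0.06 -0.37  0.01] g 41.8 q6 0.23
t 23.88 p [494.5  79.4  62.4] rpy [-1.799e+02 -1.000e-01 -1.330e+01] F [-0.1  -0.35 -0.52] M [ 0.   -0.    0.05] g 41.5 q6 0.23
n 3 F along 0.98 lat -0.15 z -0.87 | from moment: 0.73
```

>>> step_arm:
  moves: "130 -1.5 0 0 0 0 0"

```text
time_s: 24.0
tool_pos: [0.4939, 0.0796, 0.063]
tcp_rot: [-3.14, -0.005, -0.232]
wrist_force: [2.8, -1.4, -2.7]
grip_width: 0.0421
```

```bash
python3 m.py 3
```

```text
t 24.00 p [493.9  79.6  63. ] rpy [-179.9   -0.3  -13.3] F [ 2.79 -1.39 -2.72] M [-0.22 -0.52  0.01] g 42.1 q6 0.23
t 24.15 p [493.8  79.7  63. ] rpy [-179.9   -0.2  -13.3] F [ 2.63 -0.4   0.23] M [-0.09 -0.44 -0.02] g 41.5 q6 0.23
n 4 F along 2.83 lat -0.45 z -1.32 | from moment: 2.73
```

Contact loaded to ~2.8 N; continue to actual sliding.

>>> step_arm:
  moves: "130 -1.5 0 0.2 0 -0.2 0"

```text
time_s: 24.28
tool_pos: [0.4929, 0.0799, 0.0631]
tcp_rot: [-3.14, -0.002, -0.232]
wrist_force: [3.4, -1.6, -2.3]
grip_width: 0.0421
```

```bash
python3 m.py 3
```

```text
t 24.27 p [492.9  79.9  63.1] rpy [-1.799e+02 -1.000e-01 -1.330e+01] F [ 3.36 -1.58 -2.31] M [-0.21 -0.48 -0.04] g 42.1 q6 0.23
t 24.43 p [492.8  79.9  63.1] rpy [-1.799e+02 -1.000e-01 -1.330e+01] F [ 3.09 -1.23 -1.28] M [-0.23 -0.5  -0.03] g 41.8 q6 0.23
n 4 F along 3.22 lat -0.65 z -1.38 | from moment: 3.16
```

>>> step_arm:
  moves: "130 -1.5 0 0.2 0 -0.2 0"

```text
time_s: 24.55
tool_pos: [0.4918, 0.0801, 0.0631]
tcp_rot: [-3.14, 0.001, -0.233]
wrist_force: [4.3, -0.9, -0.8]
grip_width: 0.042
```

```bash
python3 m.py 3
```

```text
t 24.55 p [491.8  80.1  63.1] rpy [-179.9    0.   -13.3] F [ 4.29 -0.88 -0.76] M [-0.21 -0.69 -0.01] g 42.0 q6 0.23
t 24.70 p [491.7  80.2  63.1] rpy [-1.799e+02  1.000e-01 -1.330e+01] F [ 4.95 -2.11 -0.36] M [-0.24 -0.75 -0.04] g 42.0 q6 0.23
n 4 F along 4.52 lat -0.25 z -0.39 | from moment: 4.46
```

>>> step_arm:
  moves: "130 -1.2 0 0 0 0 0"

```text
time_s: 24.82
tool_pos: [0.4906, 0.0805, 0.0631]
tcp_rot: [-3.14, 0.001, -0.233]
wrist_force: [4.9, -1.4, -1.7]
grip_width: 0.0421
```

```bash
python3 m.py 5
python3 - <<'E'
from h import *
t=cams.capture('side');save(t,'side4.png')
n=cv2.imread('pics/side4.png');c=cv2.imread('pics/side3.png')
z=lambda a:cv2.resize(a[220:262,310:350],None,fx=9.6,fy=12,interpolation=cv2.INTER_NEAREST)
cv2.imwrite('pics/cmp3.png',np.hstack([z(c),z(n)]))
E
```

```text
t 24.82 p [490.6  80.5  63.1] rpy [-1.799e+02  1.000e-01 -1.330e+01] F [ 4.86 -1.41 -1.67] M [-0.2  -0.59 -0.02] g 42.1 q6 0.23
t 25.07 p [490.4  80.5  63.1] rpy [-1.799e+02  1.000e-01 -1.330e+01] F [ 3.67 -1.39 -0.64] M [-0.21 -0.58  0.  ] g 41.7 q6 0.23
n 6 F along 3.89 lat -0.21 z -0.55 | from moment: 3.98
```

View pics/cmp3.png

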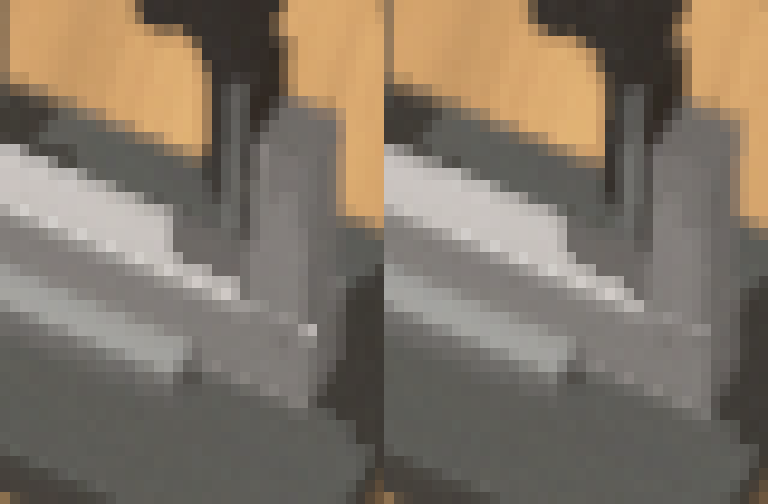

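>>> step_arm:
  moves: "130 -2 0 0.1 0 0 0.1;130 -2 0 0 0 0 0.1;130 -2 0 0 0 0 0;130 -2 0 0 0 0 0"

```text
time_s: 25.62
tool_pos: [0.4825, 0.0825, 0.0631]
tcp_rot: [-3.14, 0.0, -0.236]
wrist_force: [4.6, -0.5, -1.3]
grip_width: 0.0417
```

```bash
python3 m.py 2
```

```text
t 25.62 p [482.5  82.5  63.1] rpy [-179.9    0.   -13.5] F [ 4.64 -0.51 -1.28] M [-0.19 -0.66 -0.01] g 41.7 q6 0.24
t 25.73 p [482.3  82.6  63.1] rpy [-1.799e+02  1.000e-01 -1.350e+01] F [ 3.56 -0.14  0.34] M [-0.16 -0.48  0.02] g 42.0 q6 0.24
n 3 F along 4.36 lat 0.36 z -0.43 | from moment: 3.76
```

>>> step_arm:
  moves: "130 -2 0 0 0 0 0;130 -2 0 0 0 0 0;130 -2 0 0 0 0 0;130 -1 0 0 0 0 0"

```text
time_s: 26.22
tool_pos: [0.4752, 0.0843, 0.0631]
tcp_rot: [-3.14, 0.001, -0.236]
wrist_force: [4.4, -0.3, -0.4]
grip_width: 0.0419
```

```bash
python3 m.py 3
```

```text
t 26.23 p [475.2  84.3  63.1] rpy [-179.9    0.   -13.5] F [ 4.4  -0.29 -0.42] M [-0.14 -0.75 -0.  ] g 41.9 q6 0.25
t 26.38 p [475.1  84.3  63.1] rpy [-1.799e+02  1.000e-01 -1.350e+01] F [ 3.74 -0.11  0.17] M [-0.13 -0.54  0.03] g 41.6 q6 0.25
n 4 F along 3.79 lat 0.49 z 0.03 | from moment: 3.95
```

Drag steady at ~4 N. Back off and clear out so both cameras can verify.

>>> step_arm:
  moves: "130 9 0 0 0 0 0;130 3 0 -10 0 0 0;130 -1 0 -30 0 0 0;130 -1 0 -40 0 0 0;130 0 0 -40 0 0 0"

```text
time_s: 27.0
tool_pos: [0.4801, 0.0819, 0.182]
tcp_rot: [3.14, 0.019, -0.236]
wrist_force: [0.6, 0.6, 0.5]
grip_width: 0.0422
```

Run:
```python
from h import *
st();plan([.45,-.15,.28],-13.5,vmax=55)
t=cams.capture('side');save(t,'side5.png');print(finder.mark_of(t,'post')[:1])
cv2.imwrite('pics/e1.png',cv2.resize(t['img'][150:280,260:400,::-1],None,fx=4.5,fy=4.5,interpolation=cv2.INTER_CUBIC))
```

```text
t 27.00 p [480.1  81.9 182. ] rpy [179.9   1.1 -13.5] F [0.57 0.65 0.51] M [0.04 0.02 0.04] g 42.2 q6 0.24
rows 5
[  4.6  46.5 -19.6] [ 0.   0.2 -0. ]
[  4.7  46.5 -19.6] [ 0.   0.2 -0. ]
[  4.8  46.5 -19.6] [ 0.   0.2 -0. ]
[  4.8  46.5 -19.6] [ 0.   0.2 -0. ]
[  4.9  46.5 -19.6] [ 0.   0.2 -0. ]
[{'at': [0.4871, 0.08, 0.0524], 'p': 0.83}]
```

View pics/e1.png

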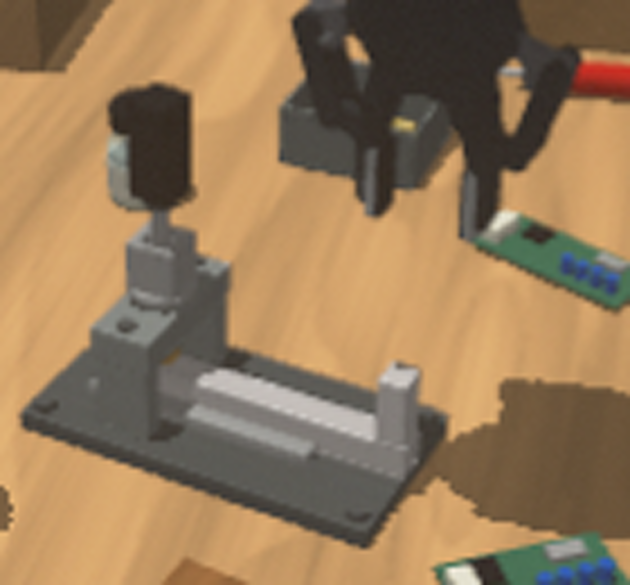

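>>> step_arm:
  moves: "130 4.6 40 -19 0 0 0;130 4.7 46 -19 0 0 0;130 4.8 46 -19 0 0 0;130 4.8 46 -19 0 0 0;130 0 20 0 0 0 0"

```text
time_s: 27.72
tool_pos: [0.4544, -0.1188, 0.2638]
tcp_rot: [-3.14, 0.015, -0.231]
wrist_force: [0.3, 0.9, -0.5]
grip_width: 0.0417
```

Run:
```python
from h import *
st()
a=cams.capture('top');save(a,'f_top.png');print(finder.mark_of(a,'post')[:1],finder.mark_of(a,'driver')[:1])
t=cams.capture('side');save(t,'f_side.png');print(finder.mark_of(t,'post')[:1],finder.mark_of(t,'driver')[:1],finder.mark_of(t,'socket')[:1])
s=st()
cv2.imwrite('pics/f.png',np.vstack([a['img'][60:300,150:500,::-1],t['img'][100:340,150:500,::-1]]))
```

```text
t 27.73 p [ 454.4 -118.8  263.8] rpy [-179.9    0.8  -13.2] F [ 0.3   0.88 -0.46] M [-0.01 -0.04 -0.03] g 41.7 q6 -0.19
[{'at': [0.4922, 0.0822, 0.0503], 'p': 0.8}] [{'at': [0.6267, 0.0418, 0.0881], 'p': 0.54}]
[{'at': [0.4895, 0.082, 0.0563], 'p': 0.9}] [{'at': [0.6211, 0.0478, 0.0825], 'p': 0.73}] [{'at': [0.6248, 0.0476, 0.1138], 'p': 0.55}]
t 28.07 p [ 454.2 -115.5  261.7] rpy [-179.8    1.   -13. ] F [ 0.45 -0.36  0.3 ] M [0.04 0.   0.05] g 42.0 q6 -0.19
```

View pics/f.png

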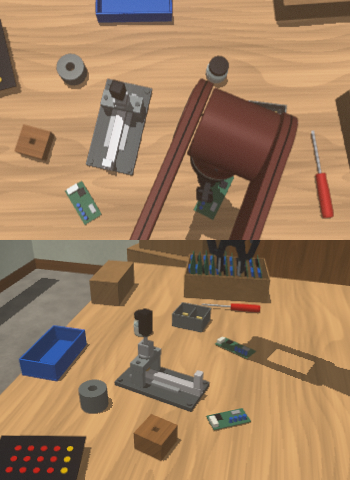

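Run:
```python
from h import *
from scipy.optimize import minimize_scalar
t=cams.capture('top');s=cams.capture('side')
e=np.array([np.cos(np.radians(-13.5)),np.sin(np.radians(-13.5)),0])
for n,c,f0,f1 in(('top',t,'top0','f_top'),('side',s,'side0','f_side')):
    a=cv2.cvtColor(cv2.imread(f'pics/{f0}.png'),6).astype(np.float32);b=cv2.cvtColor(cv2.imread(f'pics/{f1}.png'),6).astype(np.float32)
    p=np.array([.5127,.0745,.062]);q=proj(c,p)[0];r=7 if n=='side' else 6
    T=a[int(q[1])-r-3:int(q[1])+r+4,int(q[0])-r:int(q[0])+r+1]
    y0,x0=int(q[1])-30,int(q[0])-30
    M=cv2.matchTemplate(b[y0:y0+70,x0:x0+70],T,cv2.TM_CCOEFF_NORMED);_,v,_,l=cv2.minMaxLoc(M)
    i,j=l[1],l[0]
    sub=lambda m,c_,p_:.5*(m-p_)/(m-2*c_+p_)
    dx=j+sub(M[i,j-1],M[i,j],M[i,j+1])+x0-(int(q[0])-r);dy=i+sub(M[i-1,j],M[i,j],M[i+1,j])+y0-(int(q[1])-r-3)
    J=(proj(c,p-.025*e)[0]-q);print(n,v,(dx,dy),'expected for 25mm',J,'-> mm',25*np.dot([dx,dy],J)/(J@J))
```

```text
top 0.8798486590385437 (np.float32(-2.626831), np.float32(11.074463)) expected for 25mm [-2.6606708  11.04950482] -> mm 25.03594813967652
side 0.9775269627571106 (np.float32(9.7309265), np.float32(3.0130157)) expected for 25mm [9.77641837 3.03908177] -> mm 24.875025694076704
```

Both cameras put the block 25.0 mm and 24.9 mm out. I'm handing in.

```bash
python3 -c "
from h import *
print(job.job_done());st()"
```

```text
the job is handed in; nothing more can be done
None
the job is handed in; nothing more can be done
```

The depth stop is set and I have handed the job in, at about 28 s. The block drags under the foot, sits about 25 mm out, and the driver is standing in the screw.

**How it was set:**
- I took the driver from its stand, put it in the socket and turned the screw about 119° clockwise in all, in steps of 74°, 30° and 14°.
- The three trial pulls moved the block about 9 mm out in total. The sliding force was about 1 N (free), then 2 N, then 4 N, inside the 3–5 N you gave.
- I then slid the block on at a steady 4 N or so, pushing the post outward with the inside of one finger rather than gripping it, so it was not lifted.

**Last checks:**
- **Block travel:** matching the post in the first and last pictures gave 25.0 mm from the top camera and 24.9 mm from the side camera. The network's position readings were a little lower, at 23–24.5 mm, which is within their accuracy.
- **Scene:** the pictures show the driver upright in the screw and the gripper clear. The other loose things look unmoved by eye; I did not measure them.

**What did not go cleanly:**
- **First grip:** it landed about 17 mm too high on the driver handle, so I opened and gripped again.
- **Near the post:** on the first approach a finger drifted close to the post. Pictures before and after showed no block movement beyond about 1 mm.
- **Foot bearing force:** it can't be measured directly. From the drag I estimate 3–4 N.

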